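Load the balance bottle from behind the reagents

TASK

The orange-capped balance bottle is hemmed in by three tall reagent bottles on the steel bottle tray: first stand all three over on the pale blue spill tray, then lower the balance bottle into the rotor cavity directly opposite the red-capped sample bottle. Then put the three tall bottles back upright on the steel tray, each on the very spot where it stood at the start. Set the bottles down rather than dropping or tipping them, and leave the bottles already in the rotor alone.

Things in the scene. Friction and masses are not known exactly. Their poses are not given: they have to be found in the camera images.
- amber: Amber-brown, white cap: tall reagent bottle, 48 mm across, 165 mm high: body to 112 mm, shoulder, ribbed cap 38 mm across from 134 to 165 mm; about 0.24 kg, varying. Origin: centre of its underside, z up. Starts on a ring mark of bottle_tray; which tall bottle stands on which ring changes.
- white: White, blue cap and blue label stripe: tall reagent bottle, 48 mm across, 165 mm high: body to 112 mm, shoulder, ribbed cap 38 mm across from 134 to 165 mm; about 0.24 kg, varying. Origin: centre of its underside, z up. Starts on a ring mark of bottle_tray; which tall bottle stands on which ring changes.
- green: Green, yellow cap: tall reagent bottle, 48 mm across, 165 mm high: body to 112 mm, shoulder, ribbed cap 38 mm across from 134 to 165 mm; about 0.24 kg, varying. Origin: centre of its underside, z up. Starts on a ring mark of bottle_tray; which tall bottle stands on which ring changes.
- balance: The balance bottle, pale water-blue with an orange cap: centrifuge bottle, 40 mm across, 100 mm high, ribbed cap 38 mm across from 73 to 100 mm; 0.11 kg. Origin: centre of its underside, z up. It starts on the middle ring of the steel tray's back row; tall bottles stand 50 mm (centre to centre) to its left, right and front, too close for fingers to get round it.
- sample: The sample bottle, red with a red cap: centrifuge bottle, 40 mm across, 100 mm high, ribbed cap 38 mm across from 73 to 100 mm; 0.11 kg. Origin: centre of its underside, z up. It stands in one cavity of the rotor and stays there.
- pair_a: Brownish with a light grey cap: centrifuge bottle, 40 mm across, 100 mm high, ribbed cap 38 mm across from 73 to 100 mm; 0.11 kg. Origin: centre of its underside, z up. It stands in the rotor cavity next to the sample bottle (60 degrees counter-clockwise from above) and stays there.
- pair_b: Just like pair_a, in the cavity opposite pair_a: centrifuge bottle, 40 mm across, 100 mm high, ribbed cap 38 mm across from 73 to 100 mm; 0.11 kg. Origin: centre of its underside, z up. It stays there; it stands 76 mm (centre to centre) from the cavity to be filled.
- rotor: Black conical rotor, fixed, base 270 mm across; steel deck 224 mm across, 130 mm up. Six upright round cavities 76 mm from the axis, 60 degrees apart: 56 mm wide at the mouth, 50 mm at the flat bottom, which is 68 mm up. Hub in the middle, 30 mm across, 26 mm above the deck. Origin: axis at bench height, z up, +x to the sample's cavity (the one to fill is at x = -76, y = 0). Turned any way.
- bottle_tray: Shallow steel tray, dark liner, fixed, 140 (x) by 180 (y) mm, rim 16 mm high, floor 5 mm above the bench. Origin: centre of its underside, z up, +x to its back row. Light ring marks for the bottles: back row at x = 25 mm, y = 50, 0 (balance bottle) and -50 mm; front at x = -25 mm, y = 0.
- spill_tray: The side area: empty shallow pale blue tray, fixed, 160 (x) by 220 (y) mm, walls 4 mm thick, rim 14 mm high, floor 5 mm above the bench. Origin: centre of its underside, z up. Three tall bottles fit in a row along y, 68 mm apart.

How it is judged:
On the way, in this order (a step that is already met when the one before it is completed fails the run):
1. all three tall bottles stand upright on the pale blue spill tray, let go (x of amber in the frame of spill_tray between -0.06 and 0.06 m and y of amber in the frame of spill_tray between -0.09 and 0.09 m and height (world z) of each of amber, white, green below 0.012 m and angle between each of amber, white, green's own z axis and vertical below 0.1 rad and contact force between the fingers and amber below 0.3 N and x of white in the frame of spill_tray between -0.06 and 0.06 m and y of white in the frame of spill_tray between -0.09 and 0.09 m and contact force between the fingers and white below 0.3 N and x of green in the frame of spill_tray between -0.06 and 0.06 m and y of green in the frame of spill_tray between -0.09 and 0.09 m and contact force between the fingers and green below 0.3 N), for 0.2 s.
2. the balance bottle stands at the bottom of the cavity opposite the sample bottle, let go (x of balance in the frame of rotor between -0.088 and -0.064 m and y of balance in the frame of rotor between -0.012 and 0.012 m and z of balance in the frame of rotor below 0.076 m and angle between balance's own z axis and vertical below 0.3 rad and contact force between the fingers and balance below 0.3 N), for 0.2 s.
At the end, for the whole second after the job is handed in: The balance bottle stands at the bottom of the cavity opposite the sample bottle (12 mm from its centre per axis, 8 mm in height, lean under 0.3 rad); each tall bottle is within 15 mm of its start, upright within 0.1 rad; all are let go and at rest (under 0.03 m/s) (all of step 2 and distance of each of amber, white, green from where it was at the start of the episode below 0.015 m and angle between each of amber, white, green's own z axis and vertical below 0.1 rad and contact force between the fingers and amber below 0.3 N and contact force between the fingers and white below 0.3 N and contact force between the fingers and green below 0.3 N and linear speed of each of amber, white, green, balance below 0.03 m/s); the robot touches nothing.
It fails at once if one of the four bottles to be moved tips over (leans more than 0.6 rad) (angle between any of amber, white, green, balance's own z axis and vertical above 0.6 rad).
It fails at once if one of the four bottles to be moved is dropped (moves faster than 0.7 m/s out of the fingers, a fall of about 25 mm) ((linear speed of amber above 0.7 m/s and contact force between the fingers and amber below 0.05 N) or (linear speed of white above 0.7 m/s and contact force between the fingers and white below 0.05 N) or (linear speed of green above 0.7 m/s and contact force between the fingers and green below 0.05 N) or (linear speed of balance above 0.7 m/s and contact force between the fingers and balance below 0.05 N)).
It fails at once if a bottle already in the rotor is moved by more than 15 mm (distance of any of sample, pair_a, pair_b from where it was at the start of the episode above 0.015 m).
It also fails if it takes over 147 s, if anything falls off the work surface, if the arm or the gripper's body presses on something with over 40 N, if the wrist force passes 120 N, or if a joint passes its speed limit or range.

ROBOT

A 7-joint arm with a two-finger parallel gripper is mounted at the origin on the work surface. World frame = base frame: x ahead of the robot, y to its left, z up, the work surface at z = 0. Lengths are in m, angles in rad, forces in N, time in s.
With the tool pointing down it reaches from about 0.425 to 0.925 m from the base axis. Payload 6.8 kg.
Tool frame: the origin (TCP) lies midway between the tips of the shut fingers; the grasp point (between the pads) lies 19 mm behind it; z points along the fingers, x is the direction in which the jaws open and shut, and the axes are right-handed (so a half turn about z gives the same grasp; the last joint's range is limited). The gripper opens to 85 mm and grips with 20 to 120 N. Pads are 22 mm wide; open, the fingers measure 114 mm over their backs; the gripper's body (76 mm by 85 mm) begins 54 mm behind the grasp point. The pads swing forward as they close: fully open they stand 13 mm farther back than shut.
Start: joints at [-1.323, 0.477, 0.022, 1.555, -0.011, 1.109, -0.083], TCP at [0.235, 0.633, 0.231] pointing down, gripper open.
Joint ranges: [-2.96, 2.96], [-0.34, 2.1], [-1.41, 1.46], [0.24, 2.44], [-1.37, 4.51], [0.17, 1.92], [-2.96, 2.96]. Speed limits (rad/s): [2.39, 2.39, 3.14, 3.14, 3.14, 3.14, 3.14].

INTERFACE

Orientations are given as a rotation vector (axis times angle).
In Python, from bench import r gives the robot as it stands. The module is installed in compiled form; this text tells all that it offers.
- The arm moves only by the shell command python3 -m pendant 'ROWS' [OPENING] [FORCE]. ROWS is text: rows parted by semicolons, each of 4 numbers parted by spaces: the shift along the tool's x, y, z in cm, then the turn about the tool's z in degrees. A call has 1 to 8 rows; each row shifts and turns the pose as measured when the row begins, along the tool's axes as they then stand; what a row does not reach is not made up. A row lasts 1/12 s, in which the tool goes at most 41.7 mm and 7.16 degrees, less where a joint would pass 70% of its speed; a pose out of reach is approached as far as the arm can. A call with a gripper value outside its range is refused whole. OPENING is the closure in counts, from 0 (fully open) to 255 (shut), set as the call begins (- or left out, the last holds). The fingers move at their own pace and stop on an object; FORCE is the grip in N (left out, the last holds). Time passes only in rows, so rows that do not move let the fingers close. It gives the time, the measured TCP pose, the force and the opening at its end, in the units of the state.
- r.get_obs(): the state, without advancing time (a new reading comes with each control period).
- r.grab_frame(name): name is "side" or "top"; returns a dict with "color" (480x640x3 uint8, red, green, blue), "fx", "fy", "cx", "cy" (pixels), "R" (3x3) and "t" (3): a world point X has camera coordinates R X + t. Camera axes: x right, y down, z forward; pixel columns grow to the right and rows downward; lengths in m; the calibration is good to about 2 mm. A picture is of the moment at which its call begins. There is no depth.
- r.hand_in(): hands the job in, once; it reports no verdict.
The state is a dict: "clock": time; "joints": joint angles; "qvel": joint speeds; "tau": joint torques, N m; "tcp_pos": TCP position; "orientation": TCP orientation; "contact_force": force on the tool from outside, world axes, zero at the start; "moment": the same for the moment, N m; "grip_width": finger opening in m.
Only numpy, scipy, OpenCV 4.12 (cv2) and the standard library are available. Lean on these libraries where they do the work, as an engineer would, in place of code of your own. Each camera call takes 0.05 s, during which the arm holds its last target.

## Working session

There is one attempt and no reset: what is moved stays moved. The work goes in short steps, Python scripts to look and compute and a shell command to move; the robot and the scene stay as the last step left them, time stands still between calls to the robot, and variables do not carry over. Pictures are saved under pics/ and viewed, and the job is handed in when it is done.

```bash
mkdir -p pics
python3 - <<'E'
from bench import r
import cv2
o=r.get_obs()
for k,v in o.items(): print(k,v)
for n in ("side","top"):
    f=r.grab_frame(n); cv2.imwrite(f"pics/{n}0.png",f["color"][:,:,::-1])
    print(n,f["fx"],f["fy"],f["cx"],f["cy"],f["R"],f["t"])
E
```

```text
clock 0.0
joints [-1.32308891  0.47783027  0.02232806  1.55644519 -0.01149989  1.10931737
 -0.08306995]
qvel [-3.91281671e-04 -9.50337273e-04 -2.62041024e-04 -8.47434387e-05
  3.04542646e-04  4.34160544e-04  4.11873158e-04]
tau [-6.25561788e-04 -5.96433735e+01  1.60685442e+00 -2.81193066e+01
  1.22657191e-02  9.22963925e-03 -4.78505427e-06]
tcp_pos [0.23493399 0.63215902 0.23030792]
orientation [ 2.57847874e+00  1.79266667e+00 -2.28630668e-03]
contact_force [0.40141497 0.15088804 0.23903337]
moment [-0.01752886  0.01037835 -0.00261808]
grip_width 0.08561442979078626
side 487.1880007797575 487.1880007797575 317.1627224962246 233.1817048684828 [[ 0.99580309 -0.09139606  0.00479195]
 [-0.05003767 -0.58752977 -0.80765401]
 [ 0.07663181  0.80402458 -0.58963721]] [-0.51824679  0.06895421  1.02938861]
top 522.0480160314929 522.0480160314929 314.02934117746 243.34093548442502 [[-0.01958698 -0.99979211  0.00566512]
 [-0.99148007  0.0186937  -0.12891013]
 [ 0.12877743 -0.00814181 -0.9916401 ]] [0.00656095 0.51147271 1.02217957]
```

View pics/side0.png

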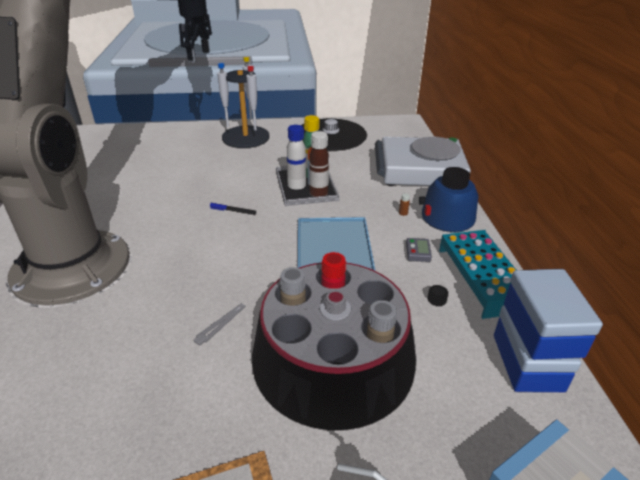

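View pics/top0.png

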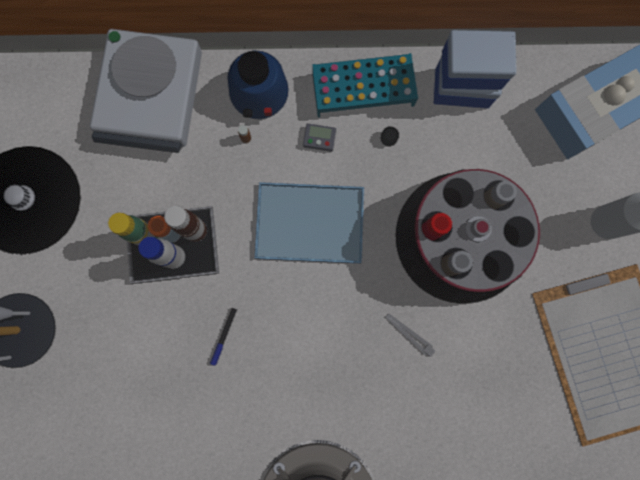

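The side view shows the four bottles on the steel tray around (308,165), the spill tray at about (335,243) and the rotor at about (335,310). In the top view the yellow cap is at (122,225), orange (158,227), white (178,218), blue (151,247), spill tray centre (309,223) and red sample (438,226). Next I'll enlarge the top view.

Run:
```python
import cv2,numpy as np
t=cv2.imread("pics/top0.png"); s=cv2.imread("pics/side0.png")
a=cv2.resize(t[190:295,90:230],None,fx=5,fy=5,interpolation=cv2.INTER_CUBIC); cv2.imwrite("pics/tA.png",a)
a=cv2.resize(s[105:210,260:350],None,fx=5.5,fy=5.5,interpolation=cv2.INTER_CUBIC); cv2.imwrite("pics/sA.png",a)
a=cv2.resize(t[160:305,390:545],None,fx=4,fy=4,interpolation=cv2.INTER_CUBIC); cv2.imwrite("pics/tB.png",a)
```

```text
(no output)
```

View pics/tA.png

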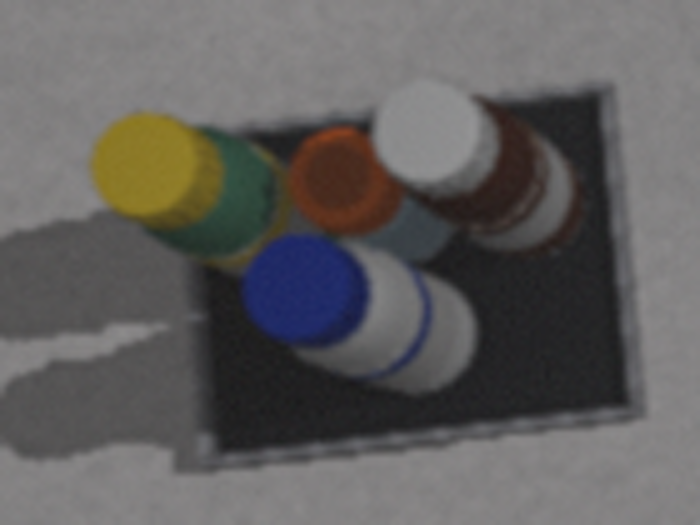

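View pics/sA.png

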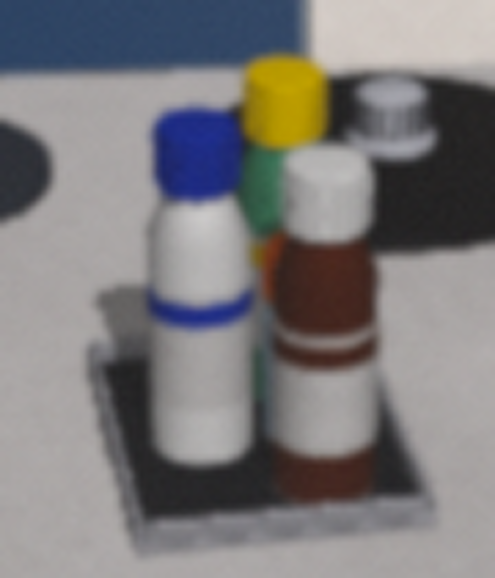

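View pics/tB.png

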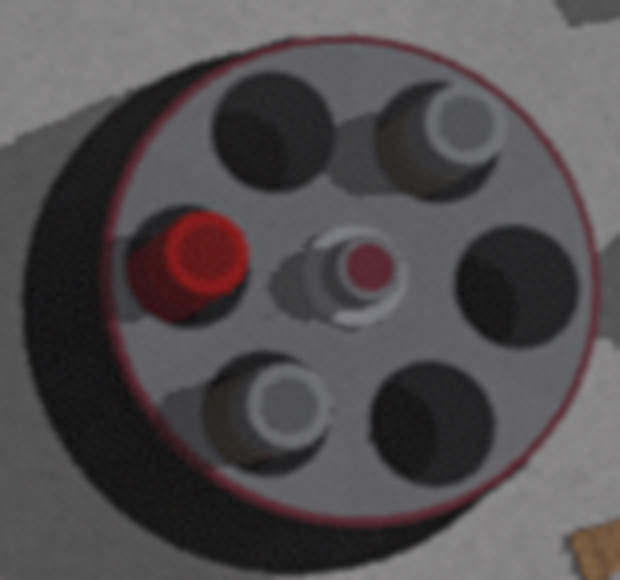

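```bash
cat > h.py <<'E'
import numpy as np
def ray(f,uv,z):
    d=f["R"].T@np.array([(uv[0]-f["cx"])/f["fx"],(uv[1]-f["cy"])/f["fy"],1.])
    c=-f["R"].T@f["t"]; return c+d*(z-c[2])/d[2]
def proj(f,X):
    p=f["R"]@np.asarray(X)+f["t"]; return np.array([f["fx"]*p[0]/p[2]+f["cx"],f["fy"]*p[1]/p[2]+f["cy"]])
E
python3 - <<'E'
from bench import r
import numpy as np,cv2
from h import *
f=r.grab_frame("top"); g=r.grab_frame("side")
F=lambda x,y,s,ox,oy:((x+.5)/s-.5+ox,(y+.5)/s-.5+oy)
A=lambda x,y:F(x,y,5,90,190); B=lambda x,y:F(x,y,4,390,160); S=lambda x,y:F(x,y,5.5,260,105)
caps=dict(green=(147,165,.17),amber=(428,133,.17),white=(305,290,.17),balance=(338,174,.105))
P={}
for k,(x,y,z) in caps.items(): P[k]=ray(f,A(x,y),z)[:2]; print(k,P[k].round(4))
sc=dict(green=(287,75),amber=(330,163),white=(198,128))
for k,v in sc.items(): print("side",k,ray(g,S(*v),.17)[:2].round(4))
for n,v in dict(tl=(190,135),tr=(612,85),br=(642,415),bl=(178,470)).items(): print("tray",n,ray(f,A(*v),.016)[:2].round(4))
print("d",{(a,b):round(np.linalg.norm(P[a]-P[b]),4) for a in P for b in P if a<b})
for n,v in dict(sample=(206,252,.168),pa=(288,405,.168),pb=(464,123,.168),hub=(370,267,.156),cav=(517,287,.13),cav1=(274,131,.13),cav2=(433,423,.13),deck=(350,281,.13)).items():print(n,ray(f,B(*v[:2]),v[2])[:2].round(4))
for n,v in dict(tl=(258,184),tr=(363,186),br=(362,263),bl=(255,261)).items(): print("spill",n,ray(f,v,.014)[:2].round(4))
E
```

```text
green [0.5371 0.3408]
amber [0.5467 0.2421]
white [0.4916 0.2843]
balance [0.5438 0.2927]
side green [0.5367 0.3362]
side amber [0.5474 0.2393]
side white [0.4923 0.2805]
tray tl [0.5766 0.3802]
tray tr [0.5944 0.2064]
tray br [0.4573 0.1934]
tray bl [0.4386 0.3814]
d {('green', 'white'): np.float64(0.0725), ('amber', 'green'): np.float64(0.0992), ('amber', 'white'): np.float64(0.0694), ('amber', 'balance'): np.float64(0.0507), ('balance', 'green'): np.float64(0.0486), ('balance', 'white'): np.float64(0.0529)}
sample [ 0.5268 -0.2281]
pa [ 0.4581 -0.2607]
pb [ 0.583  -0.3466]
hub [ 0.5206 -0.3045]
cav [ 0.514  -0.3805]
cav1 [ 0.5895 -0.2724]
cav2 [ 0.452  -0.3377]
deck [ 0.5183 -0.3036]
spill tl [0.6411 0.1111]
spill tr [ 0.6328 -0.1081]
spill br [ 0.4715 -0.1009]
spill bl [0.4798 0.1182]
```

```bash
cat >> h.py <<'E'
from scipy.spatial.transform import Rotation as Ro
def need(o,x,y,z,jaw=None):
    R=Ro.from_rotvec(o["orientation"]).as_matrix()
    d=R.T@(np.array([x,y,z])-o["tcp_pos"])*100
    a=np.degrees(np.arctan2(R[1,0],R[0,0]))
    print("t",round(o["clock"],2),"tcp",o["tcp_pos"].round(4),"jaw",round(a,1),"tilt",np.degrees(np.arccos(-R[2,2])).round(2),"grip",round(o["grip_width"],4),"F",o["contact_force"].round(1))
    print("need cm",d.round(2), "turn", None if jaw is None else round((a-jaw+90)%180-90,1))
E
python3 - <<'E'
from bench import r
from h import *
src=np.array([[25,50],[25,-50],[25,0],[-25,0]])/1e3
dst=np.array([[.5371,.3408],[.5467,.2421],[.5438,.2927],[.4916,.2843]])
sm,dm=src.mean(0),dst.mean(0); H=(src-sm).T@(dst-dm); U,_,V=np.linalg.svd(H); R=V.T@U.T
print(np.degrees(np.arctan2(R[1,0],R[0,0])), ((src-sm)@R.T+dm).round(4))
R=Ro.from_euler('z',-2.3,degrees=True).as_matrix()
c=np.mean([[.6411,.1111],[.6328,-.1081],[.4715,-.1009],[.4798,.1182]],0)
for y in (.066,0,-.066): print(c+(R@[0,y,0])[:2])
need(r.get_obs(),.5455,.2424,.22,3)
E
```

```text
6.366603266812993 [[0.5367 0.3411]
 [0.5478 0.2417]
 [0.5422 0.2914]
 [0.4925 0.2858]]
[0.5589487  0.07102183]
[0.5563   0.005075]
[ 0.5536513  -0.06087183]
t 0.2 tcp [0.235  0.6324 0.2307] jaw 69.6 tilt 0.06 grip 0.0854 F [0.3 0.6 0.6]
need cm [-25.74  42.69   1.1 ] turn 66.6
```

```bash
python3 -m pendant '0 0 -0.3 7;0 0 -0.3 7;0 0 -0.2 7;0 0 0 7;0 0 0 7;0 0 0 7;0 0 0 7;0 0 0 7' 0 40; python3 -c "
from bench import r
from h import *
need(r.get_obs(),.5472,.2418,.23,3)"
```

```text
clock: 0.87
tcp_pos: [0.2348, 0.6308, 0.2367]
orientation: [3.119, 0.336, -0.004]
contact_force: [-0.8, 0.3, 0.1]
grip_width: 0.0855
t 0.87 tcp [0.2348 0.6308 0.2367] jaw 12.3 tilt 0.32 grip 0.0855 F [-0.8  0.3  0.1]
need cm [22.23 44.67  0.8 ] turn 9.3
```

```bash
python3 -m pendant '1 2 0 3;1.8 3.6 0 3;1.8 3.6 0 3;1.7 3.7 0 0;1.7 3.7 0 0;1.7 3.7 0 0;1.7 3.7 0 0;1.7 3.7 0 0'; python3 -c "
from bench import r
from h import *
need(r.get_obs(),.5472,.2418,.23,3)"
```

```text
clock: 1.53
tcp_pos: [0.3828, 0.3678, 0.2336]
orientation: [3.137, 0.099, -0.01]
contact_force: [0.8, 0.6, -0.3]
grip_width: 0.0853
t 1.53 tcp [0.3828 0.3678 0.2336] jaw 3.6 tilt 0.41 grip 0.0853 F [ 0.8  0.6 -0.3]
need cm [15.61 13.62  0.29] turn 0.6
```

```bash
python3 -m pendant '3 2.6 0 0;3 2.6 0 0;3 2.6 0 0;3 2.6 0 0;2 1.7 0 0;1 0.9 0 0;0 0 0 0;0 0 0 0'; python3 -c "
from bench import r
from h import *
need(r.get_obs(),.5472,.2418,.137,3)"
```

```text
clock: 2.2
tcp_pos: [0.5503, 0.2276, 0.2335]
orientation: [3.135, 0.078, -0.008]
contact_force: [-0.1, 0.9, -0.4]
grip_width: 0.0852
t 2.2 tcp [0.5503 0.2276 0.2335] jaw 2.8 tilt 0.42 grip 0.0852 F [-0.1  0.9 -0.4]
need cm [-0.19 -1.48  9.64] turn -0.2
```

```bash
python3 -m pendant '-0.1 -0.8 1.5 0;0 -0.5 2 0;0 -0.1 1.5 0;0 0 0.5 0;0 0 0 0;0 0 0 0'; python3 -c "
from bench import r
from h import *
need(r.get_obs(),.5472,.2418,.137,3)
import cv2
for n in ('top','side'): cv2.imwrite(f'pics/{n}1.png',cv2.resize(r.grab_frame(n)['color'][90:330,60:380,::-1],None,fx=2,fy=2))"
```

```text
clock: 2.7
tcp_pos: [0.5436, 0.2482, 0.1772]
orientation: [3.139, 0.09, -0.011]
contact_force: [-1.0, 0.1, 0.6]
grip_width: 0.0855
t 2.7 tcp [0.5436 0.2482 0.1772] jaw 3.3 tilt 0.42 grip 0.0855 F [-1.   0.1  0.6]
need cm [0.35 0.66 4.02] turn 0.3
```

View pics/top1.png

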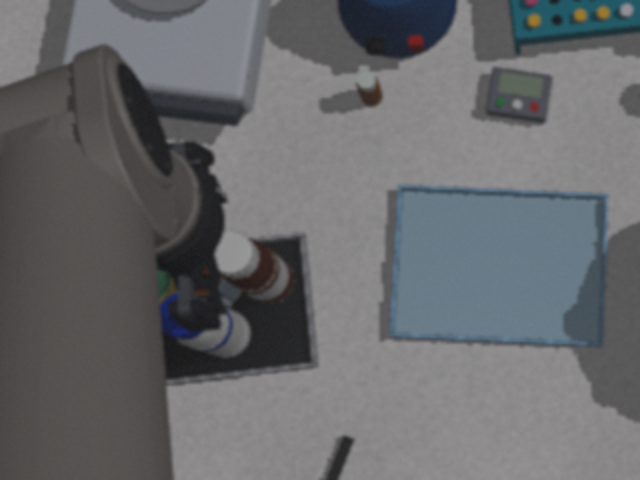

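View pics/side1.png

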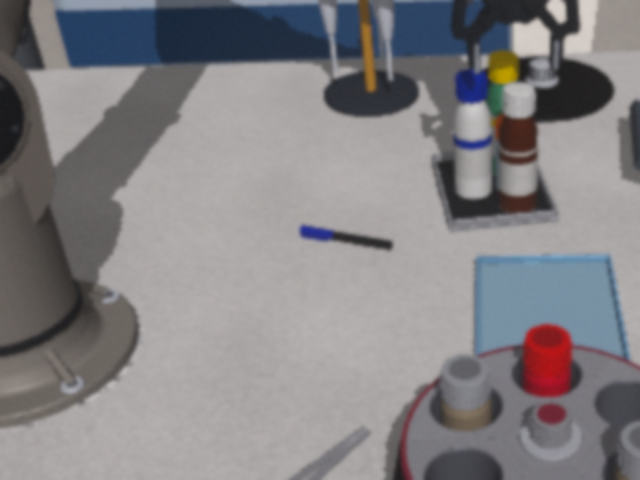

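```bash
python3 -m pendant '0.3 0.5 1 0;0 0.2 1 0;0 0 1 0;0 0 0.5 0;0 0 0 0;0 0 0 0'; python3 -c "
from bench import r
from h import *
need(r.get_obs(),.5472,.2418,.137,3)"
```

```text
clock: 3.3
tcp_pos: [0.5491, 0.24, 0.1411]
orientation: [-3.14, -0.087, 0.004]
contact_force: [-0.2, -0.1, 0.3]
grip_width: 0.0856
t 3.3 tcp [0.5491 0.24   0.1411] jaw 3.2 tilt 0.16 grip 0.0856 F [-0.2 -0.1  0.3]
need cm [-0.18 -0.19  0.41] turn 0.2
```

```bash
python3 -m pendant '-0.1 -0.1 0.3 0;0 0 0 0;0 0 0 0'; python3 -m pendant '0 0 0 0;0 0 0 0;0 0 0 0;0 0 0 0;0 0 0 0;0 0 0 0' 255 40;python3 -c "
from bench import r
from h import *
need(r.get_obs(),.5472,.2418,.137,3)"
```

```text
clock: 3.55
tcp_pos: [0.5481, 0.241, 0.1378]
orientation: [-3.14, -0.086, 0.004]
contact_force: [0.5, -0.0, -0.6]
grip_width: 0.0854
clock: 4.05
tcp_pos: [0.5486, 0.2417, 0.1389]
orientation: [-3.139, -0.088, 0.002]
contact_force: [-0.3, -0.4, -1.7]
grip_width: 0.0369
t 4.05 tcp [0.5486 0.2417 0.1389] jaw 3.2 tilt 0.11 grip 0.0369 F [-0.3 -0.4 -1.7]
need cm [-0.13 -0.02  0.19] turn 0.2
```

```bash
python3 -m pendant '0 0 -0.5 0;0 0 -1 0;0 0 -1.2 0;0 0 -1 0;0 0 -0.5 0;0 0 0 0'; python3 -c "
from bench import r
from h import *
o=r.get_obs()
need(o,.5537,-.063,.19,0)
print(o['joints'].round(2))
import cv2
cv2.imwrite(f'pics/side2.png',cv2.resize(r.grab_frame('side')['color'][60:300,180:500,::-1],None,fx=2,fy=2))"
```

```text
clock: 4.55
tcp_pos: [0.5479, 0.2411, 0.185]
orientation: [-3.14, -0.087, 0.004]
contact_force: [0.0, 0.4, -2.0]
grip_width: 0.0367
t 4.55 tcp [0.5479 0.2411 0.185 ] jaw 3.2 tilt 0.16 grip 0.0367 F [ 0.   0.4 -2. ]
need cm [-1.11 30.39 -0.52] turn 3.2
[-0.85  0.42  0.43  1.81 -0.21  0.95 -0.27]
```

View pics/side2.png

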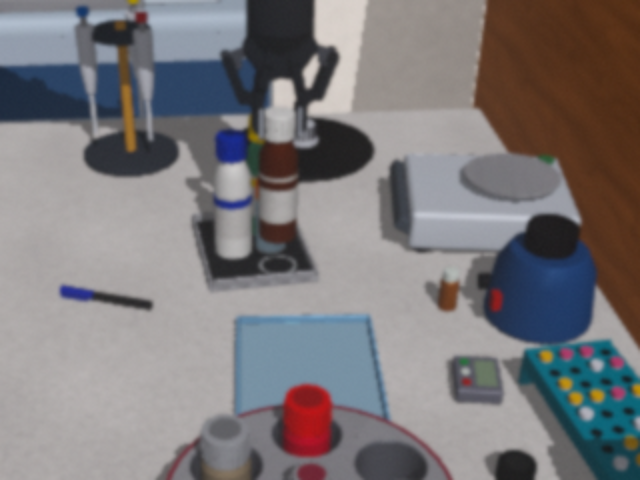

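```bash
python3 -m pendant '-0.1 2 0 1;-0.1 3.5 0 1;-0.1 4 0 1;-0.2 4 0 0;-0.2 4 0 0;-0.2 4 0 0;-0.2 3 0 0;0 1.5 0 0'; python3 -c "
from bench import r
from h import *
o=r.get_obs()
need(o,.5537,-.063,.145,0)"
```

```text
clock: 5.27
tcp_pos: [0.5389, -0.0231, 0.1817]
orientation: [-3.138, -0.021, 0.006]
contact_force: [-0.4, -0.2, -2.7]
grip_width: 0.0367
t 5.27 tcp [ 0.5389 -0.0231  0.1817] jaw 0.8 tilt 0.3 grip 0.0367 F [-0.4 -0.2 -2.7]
need cm [1.44 4.02 3.65] turn 0.8
```

```bash
python3 -m pendant '0.6 1 0 0;0.6 1 0 0;0.2 0.5 0.5 0;0 0 1 0;0 0 0.5 0;0 0 0 0;0 0 0 0'; python3 -c "
from bench import r
from h import *
o=r.get_obs()
need(o,.5537,-.063,.139,0)"
```

```text
clock: 5.85
tcp_pos: [0.549, -0.0565, 0.1575]
orientation: [-3.139, -0.003, 0.013]
contact_force: [-0.2, 0.4, -1.5]
grip_width: 0.0369
t 5.85 tcp [ 0.549  -0.0565  0.1575] jaw 0.1 tilt 0.5 grip 0.0369 F [-0.2  0.4 -1.5]
need cm [0.49 0.65 1.85] turn 0.1
```

```bash
python3 -m pendant '0.4 0.5 0.4 0;0 0 0.4 0;0 0 0.4 0;0 0 0.2 0;0 0 0 0;0 0 0 0'; python3 -c "
from bench import r
from h import *
o=r.get_obs()
need(o,.5537,-.063,.139,0)"
```

```text
clock: 6.35
tcp_pos: [0.5531, -0.0586, 0.1414]
orientation: [-3.138, -0.011, 0.015]
contact_force: [-0.8, 0.2, -2.2]
grip_width: 0.0368
t 6.35 tcp [ 0.5531 -0.0586  0.1414] jaw 0.4 tilt 0.58 grip 0.0368 F [-0.8  0.2 -2.2]
need cm [0.06 0.44 0.23] turn 0.4
```

```bash
python3 -m pendant '0 0.3 0.1 0;0 0 0.1 0;0 0 0 0;0 0 0.1 0;0 0 0 0'; python3 -c "
from bench import r
from h import *
o=r.get_obs()
need(o,.5537,-.063,.139,0)"
```

```text
clock: 6.77
tcp_pos: [0.5537, -0.0621, 0.1391]
orientation: [-3.138, -0.01, 0.012]
contact_force: [-0.2, -0.1, -2.9]
grip_width: 0.0365
t 6.77 tcp [ 0.5537 -0.0621  0.1391] jaw 0.4 tilt 0.5 grip 0.0365 F [-0.2 -0.1 -2.9]
need cm [-0.    0.09  0.01] turn 0.4
```

```bash
python3 -m pendant '0 0 0.1 0;0 0 0 0'; python3 -m pendant '0 0 0.1 0;0 0 0 0'; python3 -c "
from bench import r
from h import *
o=r.get_obs()
need(o,.5537,-.063,.139,0)"
```

```text
clock: 6.93
tcp_pos: [0.5541, -0.0622, 0.1392]
orientation: [-3.138, -0.01, 0.011]
contact_force: [-0.6, 1.1, -2.5]
grip_width: 0.0369
clock: 7.1
tcp_pos: [0.5546, -0.0623, 0.139]
orientation: [-3.137, -0.01, 0.009]
contact_force: [0.2, 0.6, -2.7]
grip_width: 0.0373
t 7.1 tcp [ 0.5546 -0.0623  0.139 ] jaw 0.4 tilt 0.41 grip 0.0373 F [ 0.2  0.6 -2.7]
need cm [-0.1   0.07  0.  ] turn 0.4
```

```bash
python3 -m pendant '0 0 0.3 0;0 0 0.2 0;0 0 0 0'; python3 -c "
from bench import r
from h import *
o=r.get_obs()
need(o,.5537,-.063,.139,0)"
```

```text
clock: 7.35
tcp_pos: [0.5569, -0.0629, 0.1393]
orientation: [-3.135, -0.009, 0.002]
contact_force: [-0.2, -0.7, -2.7]
grip_width: 0.0367
t 7.35 tcp [ 0.5569 -0.0629  0.1393] jaw 0.3 tilt 0.38 grip 0.0367 F [-0.2 -0.7 -2.7]
need cm [-0.32  0.01  0.03] turn 0.3
```

```bash
python3 -c "
from bench import r
from h import *
o=r.get_obs(); print(o['joints'].round(3),o['tau'].round(1))
import cv2
cv2.imwrite(f'pics/side3.png',cv2.resize(r.grab_frame('side')['color'][60:300,180:500,::-1],None,fx=2,fy=2))"
```

```text
[-0.38   0.433  0.493  1.943 -0.281  0.833  0.272] [  0.  -48.    7.2 -23.5  -0.    0.2   0. ]
```

View pics/side3.png

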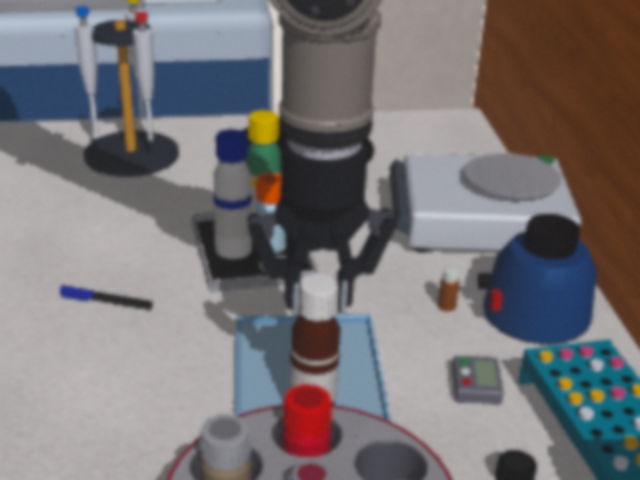

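```bash
python3 -m pendant '-0.2 0 0.5 0;0 0 0 0'; python3 -c "
from bench import r
from h import *
o=r.get_obs()
need(o,.5537,-.063,.139,0)"
```

```text
clock: 7.57
tcp_pos: [0.5596, -0.0632, 0.1395]
orientation: [-3.134, -0.008, -0.014]
contact_force: [-0.5, 0.5, -2.8]
grip_width: 0.0371
t 7.57 tcp [ 0.5596 -0.0632  0.1395] jaw 0.3 tilt 0.68 grip 0.0371 F [-0.5  0.5 -2.8]
need cm [-0.59 -0.03  0.05] turn 0.3
```

```bash
python3 -m pendant '0 0 0 0;0 0 0 0;0 0 0 0;0 0 0 0;0 0 0 0;0 0 0 0' 0; python3 -c "
from bench import r
from h import *
o=r.get_obs()
need(o,.5537,-.063,.139,0)
import cv2
cv2.imwrite(f'pics/side4.png',cv2.resize(r.grab_frame('side')['color'][60:300,180:500,::-1],None,fx=2,fy=2))
cv2.imwrite(f'pics/top4.png',cv2.resize(r.grab_frame('top')['color'][90:330,60:380,::-1],None,fx=2,fy=2))"
```

```text
clock: 8.07
tcp_pos: [0.5596, -0.0629, 0.1382]
orientation: [-3.134, -0.009, -0.014]
contact_force: [0.2, -0.0, -0.1]
grip_width: 0.0855
t 8.07 tcp [ 0.5596 -0.0629  0.1382] jaw 0.3 tilt 0.66 grip 0.0855 F [ 0.2 -0.  -0.1]
need cm [-0.59  0.   -0.08] turn 0.3
```

View pics/side4.png

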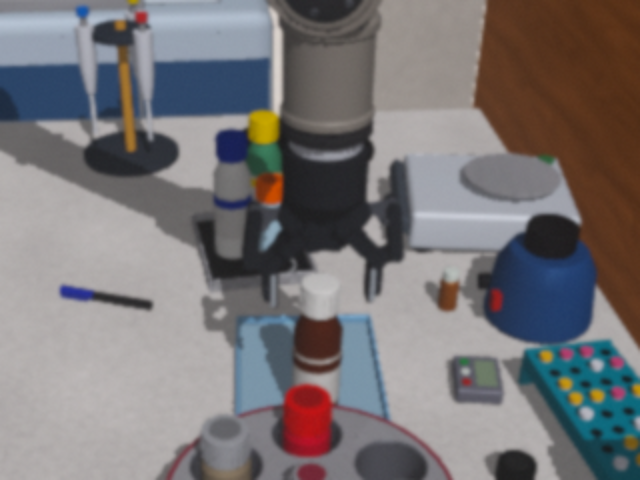

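View pics/top4.png

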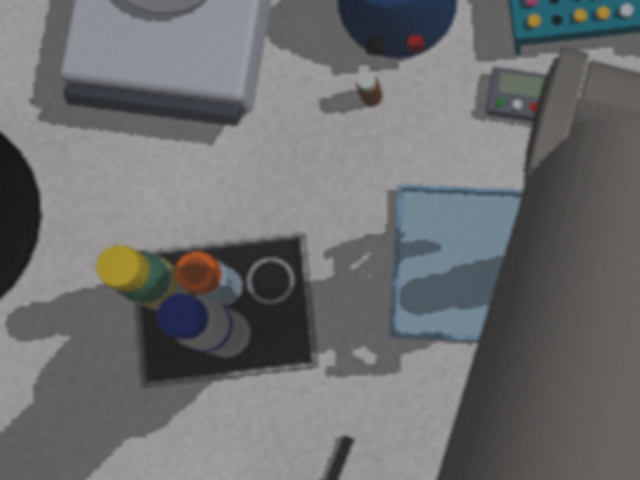

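```bash
python3 -m pendant '-0.3 0 -1 0;-0.2 0 -2 0;0 0 -3 0;0 -1 -2.5 -1;0 -3 -1 -1;-0.5 -4 0 -1;-0.5 -4 0 0;-0.5 -4 0 0'; python3 -c "
from bench import r
from h import *
o=r.get_obs()
need(o,.492,.285,.23,3)
f=r.grab_frame('top');print(ray(f,(60+270.5/2-.25,90+281/2-.25),.005))"
```

```text
clock: 8.83
tcp_pos: [0.5318, 0.0873, 0.2436]
orientation: [-3.138, -0.058, -0.019]
contact_force: [0.8, 1.1, 0.8]
grip_width: 0.0855
t 8.83 tcp [0.5318 0.0873 0.2436] jaw 2.1 tilt 0.72 grip 0.0855 F [0.8 1.1 0.8]
need cm [ -3.26 -19.9    1.38] turn -0.9
[0.54726768 0.24346852 0.005     ]
```

```bash
python3 -m pendant '-0.7 -3.5 0 -1;-0.7 -3.5 0 0;-0.6 -3.3 0 0;-0.5 -3 0 0;0 -1.5 0 0;0 -0.8 0 0;0 0 0 0;0 0 0 0'; python3 -c "
from bench import r
from h import *
o=r.get_obs()
need(o,.492,.285,.2,3)"
```

```text
clock: 9.55
tcp_pos: [0.4927, 0.2559, 0.2492]
orientation: [-3.129, -0.117, -0.023]
contact_force: [0.0, -0.2, 1.0]
grip_width: 0.0852
t 9.55 tcp [0.4927 0.2559 0.2492] jaw 4.3 tilt 1.03 grip 0.0852 F [ 0.  -0.2  1. ]
need cm [ 0.08 -2.86  4.95] turn 1.3
```

```bash
python3 -m pendant '0 -1.2 1 0;0 -1.2 1.5 0;0 -0.5 1.5 0;0 0 1.5 0;0 0 1 0;0 0 0.5 0;0 0 0 0;0 0 0 0'; python3 -c "
from bench import r
from h import *
o=r.get_obs()
need(o,.492,.285,.138,3)"
```

```text
clock: 10.22
tcp_pos: [0.4954, 0.2787, 0.1748]
orientation: [-3.132, -0.092, -0.026]
contact_force: [-0.2, -0.3, 0.4]
grip_width: 0.0857
t 10.22 tcp [0.4954 0.2787 0.1748] jaw 3.4 tilt 1.04 grip 0.0857 F [-0.2 -0.3  0.4]
need cm [-0.37 -0.62  3.68] turn 0.4
```

```bash
python3 -m pendant '-0.3 -0.5 0.7 0;0 -0.1 1 0;0 0 1 0;0 0 0.6 0;0 0 0.2 0;0 0 0 0;0 0 0 0'; python3 -c "
from bench import r
from h import *
o=r.get_obs()
need(o,.492,.285,.138,3)"
```

```text
clock: 10.8
tcp_pos: [0.4936, 0.2854, 0.1377]
orientation: [-3.13, -0.09, -0.029]
contact_force: [0.6, 0.2, -0.4]
grip_width: 0.0854
t 10.8 tcp [0.4936 0.2854 0.1377] jaw 3.3 tilt 1.21 grip 0.0854 F [ 0.6  0.2 -0.4]
need cm [-0.16  0.03 -0.03] turn 0.3
```

```bash
python3 -m pendant '-0.1 0 0 0;0 0 0 0;0 0 0 0;0 0 0 0;0 0 0 0;0 0 0 0;0 0 0 0' 255 40;python3 -c "
from bench import r
from h import *
need(r.get_obs(),.492,.285,.19,3)"
```

```text
clock: 11.38
tcp_pos: [0.4929, 0.2856, 0.139]
orientation: [-3.129, -0.089, -0.031]
contact_force: [0.2, 0.8, -1.1]
grip_width: 0.0373
t 11.38 tcp [0.4929 0.2856 0.139 ] jaw 3.3 tilt 1.3 grip 0.0373 F [ 0.2  0.8 -1.1]
need cm [ 0.01 -0.   -5.11] turn 0.3
```

```bash
python3 -m pendant '0 0 -0.5 0;0 0 -1 0;0 0 -1.3 0;0 0 -1.2 0;0 0 -0.5 0;0 0 0 0'; python3 -c "
from bench import r
from h import *
need(r.get_obs(),.556,.007,.185,0)
import cv2
cv2.imwrite(f'pics/side5.png',cv2.resize(r.grab_frame('side')['color'][60:300,180:500,::-1],None,fx=2,fy=2))"
```

```text
clock: 11.88
tcp_pos: [0.4914, 0.2842, 0.1872]
orientation: [-3.131, -0.089, -0.029]
contact_force: [-0.0, 0.3, -1.6]
grip_width: 0.0369
t 11.88 tcp [0.4914 0.2842 0.1872] jaw 3.2 tilt 1.18 grip 0.0369 F [-0.   0.3 -1.6]
need cm [ 4.88 28.04  0.07] turn 3.2
```

View pics/side5.png

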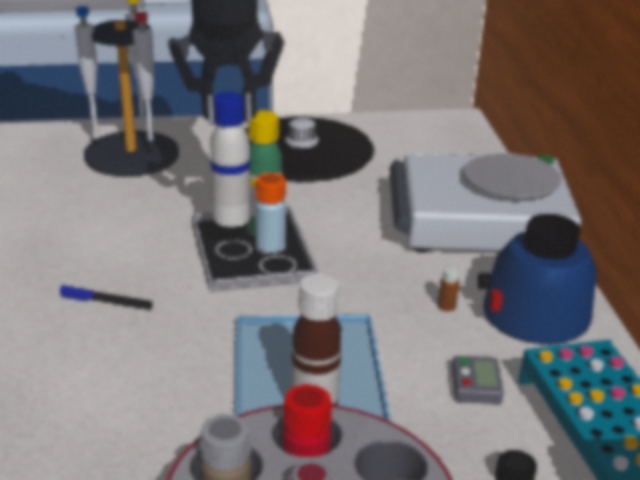

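```bash
python3 -m pendant '0 2 0 0;0 3.5 0 1;0.4 3.8 0 1;0.8 3.8 0 1;0.8 3.8 0 0;0.8 3.5 0 0;0.8 2 0 0;0.4 1 0 0'; python3 -c "
from bench import r
from h import *
o=r.get_obs()
need(o,.556,.007,.15,0)"
```

```text
clock: 12.6
tcp_pos: [0.536, 0.0474, 0.1816]
orientation: [-3.13, -0.023, -0.023]
contact_force: [0.5, 1.2, -1.9]
grip_width: 0.0373
t 12.6 tcp [0.536  0.0474 0.1816] jaw 0.8 tilt 1.06 grip 0.0373 F [ 0.5  1.2 -1.9]
need cm [1.89 4.1  3.14] turn 0.8
```

```bash
python3 -m pendant '0.7 1.4 0 0;0.7 1.2 0 0;0.3 0.5 0.5 0;0 0.2 1 0;0 0 0.5 0;0 0 0 0;0 0 0 0'; python3 -c "
from bench import r
from h import *
o=r.get_obs()
need(o,.556,.007,.14,0)"
```

```text
clock: 13.18
tcp_pos: [0.5518, 0.0094, 0.1559]
orientation: [-3.133, -0.013, -0.014]
contact_force: [-0.0, 0.5, -1.4]
grip_width: 0.0367
t 13.18 tcp [0.5518 0.0094 0.1559] jaw 0.5 tilt 0.72 grip 0.0367 F [-0.   0.5 -1.4]
need cm [0.4  0.26 1.59] turn 0.5
```

```bash
python3 -m pendant '0.3 0.1 0.4 0;0 0 0.4 0;0 0 0.3 0;0 0 0.2 0;0 0 0 0;0 0 0 0'; python3 -c "
from bench import r
from h import *
o=r.get_obs()
need(o,.556,.007,.14,0)"
```

```text
clock: 13.68
tcp_pos: [0.5545, 0.0123, 0.1411]
orientation: [-3.131, -0.021, -0.012]
contact_force: [-0.0, -0.5, -3.2]
grip_width: 0.037
t 13.68 tcp [0.5545 0.0123 0.1411] jaw 0.8 tilt 0.73 grip 0.037 F [-0.  -0.5 -3.2]
need cm [0.14 0.53 0.1 ] turn 0.8
```

```bash
python3 -m pendant '0 0.4 0 0;0 0 0 0;0 0 0.15 0;0 0 0 0'; python3 -c "
from bench import r
from h import *
o=r.get_obs()
need(o,.556,.007,.139,0)"
```

```text
clock: 14.02
tcp_pos: [0.5549, 0.0077, 0.14]
orientation: [-3.131, -0.021, -0.014]
contact_force: [-0.3, -0.1, -2.7]
grip_width: 0.037
t 14.02 tcp [0.5549 0.0077 0.14  ] jaw 0.8 tilt 0.78 grip 0.037 F [-0.3 -0.1 -2.7]
need cm [0.11 0.07 0.1 ] turn 0.8
```

Close to the floor; one small step down, then release.

```bash
python3 -m pendant '0 0 0.15 0;0 0 0 0'; python3 -m pendant '0 0 0 0;0 0 0 0;0 0 0 0;0 0 0 0;0 0 0 0;0 0 0 0' 0; python3 -m pendant '0 0 -1 0;0 0 -2 0;0 0 -3 0;0 -0.5 -2.5 0;0 -2 -1 -1;0 -3 0 -1;0 -4 0 -1;0 -4 0 0'; python3 -c "
from bench import r
from h import *
o=r.get_obs()
need(o,.537,.341,.23,5)
import cv2
cv2.imwrite(f'pics/side6.png',cv2.resize(r.grab_frame('side')['color'][60:300,180:500,::-1],None,fx=2,fy=2))"
```

```text
clock: 14.18
tcp_pos: [0.5554, 0.0075, 0.1389]
orientation: [-3.131, -0.02, -0.015]
contact_force: [0.4, 0.1, -1.7]
grip_width: 0.0368
clock: 14.68
tcp_pos: [0.5564, 0.0077, 0.1397]
orientation: [-3.13, -0.02, -0.019]
contact_force: [0.1, 0.3, 0.1]
grip_width: 0.0852
clock: 15.35
tcp_pos: [0.5515, 0.1326, 0.2466]
orientation: [-3.133, -0.072, -0.025]
contact_force: [1.0, 0.1, -1.1]
grip_width: 0.0857
t 15.35 tcp [0.5515 0.1326 0.2466] jaw 2.6 tilt 1.0 grip 0.0857 F [ 1.   0.1 -1.1]
need cm [ -0.52 -20.87   1.79] turn -2.4
```

View pics/side6.png

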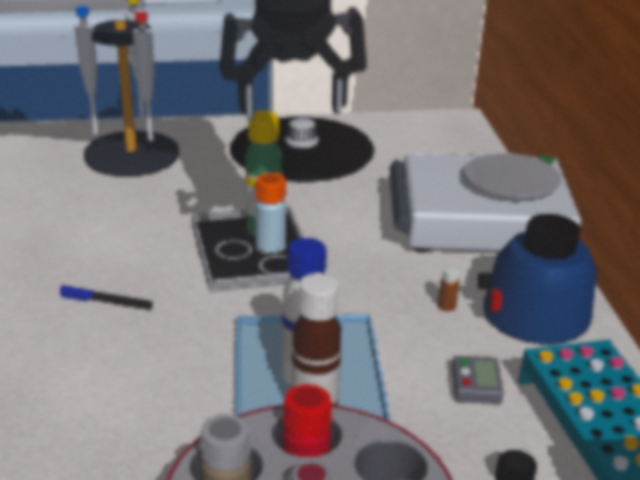

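Both white (308,255) and amber (320,290) stand upright. Next is green.

```bash
python3 -m pendant '0 -3.8 0 -1;0 -3.5 0 -1;0 -3.3 0 0;0 -2.8 0 0;0 -1.5 0 0;0 -0.8 0.5 0;0 0 0.5 0;0 0 0 0'; python3 -c "
from bench import r
from h import *
o=r.get_obs()
need(o,.537,.341,.18,5)"
```

```text
clock: 16.07
tcp_pos: [0.5374, 0.3011, 0.2421]
orientation: [-3.124, -0.153, -0.031]
contact_force: [0.1, -0.5, -0.3]
grip_width: 0.0855
t 16.07 tcp [0.5374 0.3011 0.2421] jaw 5.6 tilt 1.37 grip 0.0855 F [ 0.1 -0.5 -0.3]
need cm [ 0.22 -3.9   6.27] turn 0.6
```

```bash
python3 -m pendant '0 -1.5 1 0;0 -1.5 1.5 0;0.1 -0.8 1.5 0;0 -0.2 1.5 0;0 0 1 0;0 0 0.5 0;0 0 0 0;0 0 0 0'; python3 -c "
from bench import r
from h import *
o=r.get_obs()
need(o,.537,.341,.138,5)"
```

```text
clock: 16.73
tcp_pos: [0.5372, 0.3384, 0.1631]
orientation: [-3.13, -0.135, -0.027]
contact_force: [0.6, -1.0, 0.2]
grip_width: 0.0853
t 16.73 tcp [0.5372 0.3384 0.1631] jaw 4.9 tilt 1.09 grip 0.0853 F [ 0.6 -1.   0.2]
need cm [-0.04 -0.25  2.51] turn -0.1
```

```bash
python3 -m pendant '0 -0.2 0.6 0;0 0 0.8 0;0 0 0.6 0;0 0 0.3 0;0 0 0 0;0 0 0 0'; python3 -c "
from bench import r
from h import *
o=r.get_obs()
need(o,.537,.341,.138,5)"
```

```text
clock: 17.23
tcp_pos: [0.539, 0.3402, 0.1398]
orientation: [-3.129, -0.132, -0.031]
contact_force: [0.5, -0.4, -0.8]
grip_width: 0.0851
t 17.23 tcp [0.539  0.3402 0.1398] jaw 4.8 tilt 1.29 grip 0.0851 F [ 0.5 -0.4 -0.8]
need cm [-0.2  -0.09  0.17] turn -0.2
```

```bash
python3 -m pendant '-0.2 -0.1 0.2 0;0 0 0 0'; python3 -m pendant '0 0 0 0;0 0 0 0;0 0 0 0;0 0 0 0;0 0 0 0;0 0 0 0;0 0 0 0' 255 40;python3 -c "
from bench import r
from h import *
need(r.get_obs(),.537,.341,.138,5)"; python3 -m pendant '0 0 -0.5 0;0 0 -1.5 0;0 0 -2.5 0;0 0 -2.5 0;0 0 -2.3 0;0 0 -1.5 0;0 0 0 0;0 0 0 0'; python3 -c "
from bench import r
from h import *
need(r.get_obs(),.556,.076,.25,0)
import cv2
cv2.imwrite(f'pics/side7.png',cv2.resize(r.grab_frame('side')['color'][60:300,180:500,::-1],None,fx=2,fy=2))"
```

```text
clock: 17.4
tcp_pos: [0.5371, 0.3412, 0.1379]
orientation: [-3.128, -0.131, -0.032]
contact_force: [-0.8, 0.1, -0.1]
grip_width: 0.0852
clock: 17.98
tcp_pos: [0.537, 0.3416, 0.1391]
orientation: [-3.127, -0.132, -0.033]
contact_force: [0.6, -0.3, -0.4]
grip_width: 0.0366
t 17.98 tcp [0.537  0.3416 0.1391] jaw 4.8 tilt 1.38 grip 0.0366 F [ 0.6 -0.3 -0.4]
need cm [-0.01  0.06  0.11] turn -0.2
clock: 18.65
tcp_pos: [0.5319, 0.3377, 0.2475]
orientation: [-3.134, -0.131, -0.021]
contact_force: [-0.3, -0.4, -4.6]
grip_width: 0.037
t 18.65 tcp [0.5319 0.3377 0.2475] jaw 4.8 tilt 0.79 grip 0.037 F [-0.3 -0.4 -4.6]
need cm [ 0.23 26.28 -0.34] turn 4.8
```

View pics/side7.png

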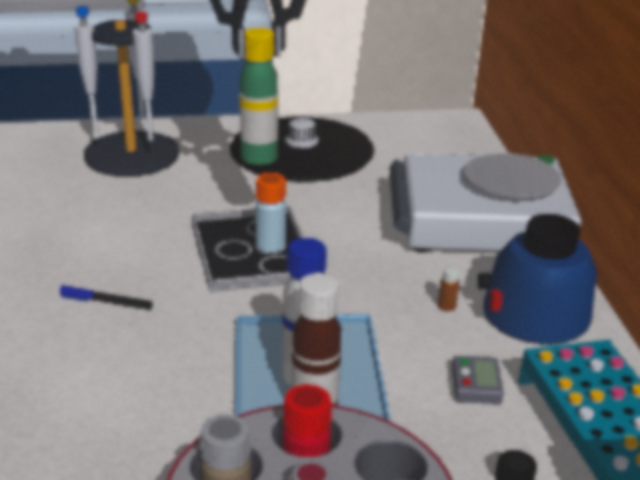

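```bash
python3 -m pendant '0 0 -1.5 0;0 0.5 -1 0;0 2 -0.3 1;0 3.5 0 1;0 4 0 1;0 4 0 1;0 4 0 1;0 3.5 0 0'; python3 -c "
from bench import r
from h import *
o=r.get_obs()
need(o,.556,.076,.18,0)"
```

```text
clock: 19.37
tcp_pos: [0.5342, 0.1189, 0.2657]
orientation: [3.141, 0.008, 0.002]
contact_force: [0.5, 0.2, -3.3]
grip_width: 0.037
t 19.37 tcp [0.5342 0.1189 0.2657] jaw 0.3 tilt 0.08 grip 0.037 F [ 0.5  0.2 -3.3]
need cm [2.15 4.29 8.58] turn 0.3
```

```bash
python3 -m pendant '0.8 0 0.5 0;0.8 0 1 0;0.4 0.5 1.5 0;0 0.5 2 0;0 0 1.5 0;0 0 0.5 0;0 0 0 0;0 0 0 0'; python3 -c "
from bench import r
from h import *
o=r.get_obs()
need(o,.556,.076,.145,0)"
```

```text
clock: 20.03
tcp_pos: [0.5522, 0.0896, 0.1869]
orientation: [3.133, -0.028, -0.009]
contact_force: [-1.0, -0.8, -2.7]
grip_width: 0.0367
t 20.03 tcp [0.5522 0.0896 0.1869] jaw -1.0 tilt 0.6 grip 0.0367 F [-1.  -0.8 -2.7]
need cm [0.43 1.31 4.2 ] turn -1.0
```

```bash
python3 -m pendant '0.2 0.5 0.5 0;0.1 0.4 1 0;0 0.2 1 0;0 0 0.8 0;0 0 0.3 0;0 0 0 0;0 0 0 0'; python3 -c "
from bench import r
from h import *
o=r.get_obs()
need(o,.556,.076,.14,0)"
```

```text
clock: 20.62
tcp_pos: [0.5565, 0.0784, 0.1488]
orientation: [3.134, -0.025, -0.005]
contact_force: [0.7, 0.6, -2.7]
grip_width: 0.037
t 20.62 tcp [0.5565 0.0784 0.1488] jaw -0.9 tilt 0.46 grip 0.037 F [ 0.7  0.6 -2.7]
need cm [-0.04  0.23  0.88] turn -0.9
```

```bash
python3 -m pendant '0 0.2 0.3 0;0 0 0.3 0;0 0 0.2 0;0 0 0 0;0 0 0 0'; python3 -c "
from bench import r
from h import *
o=r.get_obs()
need(o,.556,.076,.139,0)"
```

```text
clock: 21.03
tcp_pos: [0.5571, 0.0767, 0.1409]
orientation: [3.135, -0.024, -0.002]
contact_force: [-0.2, 0.5, -3.6]
grip_width: 0.0372
t 21.03 tcp [0.5571 0.0767 0.1409] jaw -0.9 tilt 0.39 grip 0.0372 F [-0.2  0.5 -3.6]
need cm [-0.11  0.07  0.19] turn -0.9
```

```bash
python3 -m pendant '-0.1 0 0.2 0;0 0 0.1 0;0 0 0 0'; python3 -m pendant '0 0 0 0;0 0 0 0;0 0 0 0;0 0 0 0;0 0 0 0;0 0 0 0' 0; python3 -c "
from bench import r
from h import *
o=r.get_obs()
need(o,.556,.076,.139,0)"; python3 -m pendant '0 0 -1 0;0 0 -2 0;0 0 -3 0;0 -0.5 -2.5 0;0 -2 -1 -1;0 -3 0 -1;0 -4 0 -1;0 -4 0 0'; python3 -c "
from bench import r
from h import *
o=r.get_obs()
need(o,.5422,.2914,.2,5)
import cv2
cv2.imwrite(f'pics/side8.png',cv2.resize(r.grab_frame('side')['color'][60:300,180:500,::-1],None,fx=2,fy=2))
cv2.imwrite(f'pics/top8.png',cv2.resize(r.grab_frame('top')['color'][90:330,60:380,::-1],None,fx=2,fy=2))"
```

```text
clock: 21.28
tcp_pos: [0.557, 0.0767, 0.1395]
orientation: [3.136, -0.024, 0.001]
contact_force: [0.2, 0.2, -2.2]
grip_width: 0.037
clock: 21.78
tcp_pos: [0.5586, 0.0772, 0.1407]
orientation: [3.137, -0.024, 0.007]
contact_force: [0.3, -0.7, -0.2]
grip_width: 0.0857
t 21.78 tcp [0.5586 0.0772 0.1407] jaw -0.9 tilt 0.37 grip 0.0857 F [ 0.3 -0.7 -0.2]
need cm [-0.26  0.12  0.17] turn -0.9
clock: 22.45
tcp_pos: [0.5591, 0.2035, 0.2458]
orientation: [3.134, 0.028, 0.012]
contact_force: [0.7, 0.2, 1.2]
grip_width: 0.0854
t 22.45 tcp [0.5591 0.2035 0.2458] jaw 1.0 tilt 0.63 grip 0.0854 F [0.7 0.2 1.2]
need cm [-1.57 -8.85  4.5 ] turn -4.0
```

View pics/side8.png

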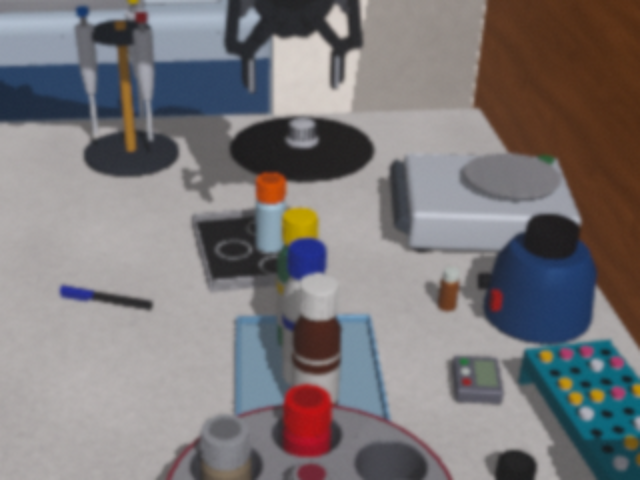

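View pics/top8.png

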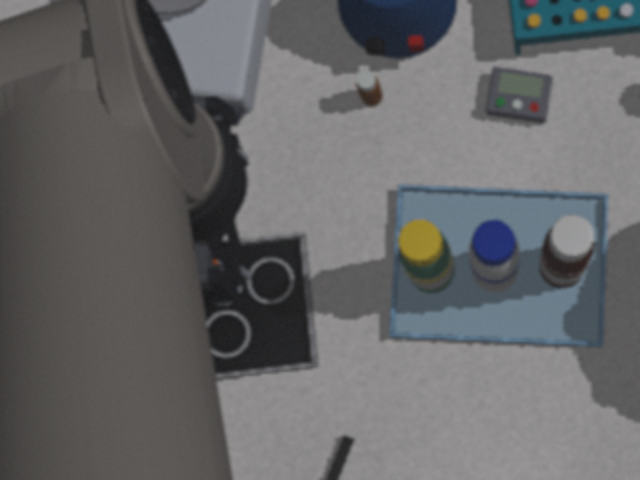

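The top crop shows green (421,240), blue (494,242) and white (572,238) caps standing in a row in the spill tray, so step 1 is met. Next is the balance bottle.

```bash
python3 -m pendant '-0.4 -2 0.5 -1;-0.4 -2 1 -1;-0.3 -1.5 1.5 -1;0 -0.7 1.5 0;0 0 1 0;0 0 0.5 0;0 0 0 0;0 0 0 0'; python3 -c "
from bench import r
from h import *
o=r.get_obs()
need(o,.5422,.2914,.1,5)"
```

```text
clock: 23.22
tcp_pos: [0.5425, 0.2781, 0.1835]
orientation: [3.134, 0.142, 0.013]
contact_force: [-0.6, 1.2, 0.1]
grip_width: 0.0854
t 23.22 tcp [0.5425 0.2781 0.1835] jaw 5.2 tilt 0.55 grip 0.0854 F [-0.6  1.2  0.1]
need cm [ 0.02 -1.37  8.34] turn 0.2
```

```bash
python3 -m pendant '0 -0.6 1 0;0 -0.4 2 0;0 -0.2 2 0;0 0 2 0;0 0 1 0;0 0 0.5 0;0 0 0 0;0 0 0 0'; python3 -c "
from bench import r
from h import *
o=r.get_obs()
need(o,.5422,.2914,.076,5)"
```

```text
clock: 23.88
tcp_pos: [0.5475, 0.2888, 0.0984]
orientation: [3.138, 0.13, 0.027]
contact_force: [0.5, 0.6, 0.4]
grip_width: 0.0854
t 23.88 tcp [0.5475 0.2888 0.0984] jaw 4.7 tilt 0.98 grip 0.0854 F [0.5 0.6 0.4]
need cm [-0.55 -0.31  2.23] turn -0.3
```

```bash
python3 -m pendant '-0.4 -0.2 0.5 0;-0.1 0 0.7 0;0 0 0.6 0;0 0 0.2 0;0 0 0 0;0 0 0 0'; python3 -c "
from bench import r
from h import *
o=r.get_obs()
need(o,.5422,.2914,.076,5)"
```

```text
clock: 24.38
tcp_pos: [0.5441, 0.2916, 0.0796]
orientation: [-3.136, -0.129, -0.034]
contact_force: [0.6, 0.4, 0.3]
grip_width: 0.0853
t 24.38 tcp [0.5441 0.2916 0.0796] jaw 4.7 tilt 1.25 grip 0.0853 F [0.6 0.4 0.3]
need cm [-0.2   0.01  0.36] turn -0.3
```

```bash
python3 -m pendant '-0.2 0 0.3 0;0 0 0 0;0 0 0 0'; python3 -m pendant '0 0 0 0;0 0 0 0;0 0 0 0;0 0 0 0;0 0 0 0;0 0 0 0;0 0 0 0' 255 40;python3 -c "
from bench import r
from h import *
need(r.get_obs(),.542,.2914,.26,5)"; python3 -m pendant '0 0 -0.5 0;0 0 -1.5 0;0 0 -3 0;0 0 -3.5 0;0 0 -3.5 0;0 0 -3 0;0 0 -1.5 0;0 0 0 0'; python3 -c "
from bench import r
from h import *
need(r.get_obs(),.5135,-.380,.27,-3)
import cv2
cv2.imwrite(f'pics/side9.png',cv2.resize(r.grab_frame('side')['color'][60:300,180:500,::-1],None,fx=2,fy=2))"
```

```text
clock: 24.63
tcp_pos: [0.5424, 0.2915, 0.0767]
orientation: [-3.136, -0.129, -0.035]
contact_force: [-0.0, 0.5, 0.0]
grip_width: 0.085
clock: 25.22
tcp_pos: [0.5424, 0.2916, 0.0773]
orientation: [-3.135, -0.129, -0.035]
contact_force: [-0.0, -0.7, 0.6]
grip_width: 0.0369
t 25.22 tcp [0.5424 0.2916 0.0773] jaw 4.7 tilt 1.3 grip 0.0369 F [-0.  -0.7  0.6]
need cm [  0.37  -0.02 -18.26] turn -0.3
clock: 25.88
tcp_pos: [0.537, 0.2892, 0.248]
orientation: [3.137, 0.127, 0.027]
contact_force: [-0.1, -0.2, -1.3]
grip_width: 0.0368
t 25.88 tcp [0.537  0.2892 0.248 ] jaw 4.6 tilt 0.99 grip 0.0368 F [-0.1 -0.2 -1.3]
need cm [-7.72 66.51 -2.2 ] turn 7.6
```

View pics/side9.png

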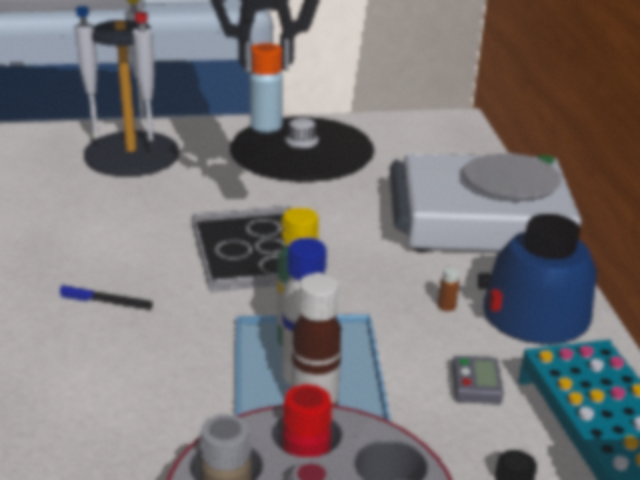

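```bash
python3 -m pendant '0 0.5 -2 0;0 1.5 -2 0;-0.2 3 -1 1;-0.4 4 0 1;-0.4 4 0 1;-0.4 4 0 1;-0.4 4 0 1;-0.4 4 0 1'; python3 -c "
from bench import r
from h import *
o=r.get_obs()
need(o,.5135,-.380,.29,-3)"
```

```text
clock: 26.6
tcp_pos: [0.5181, 0.0411, 0.2851]
orientation: [3.134, -0.009, -0.0]
contact_force: [0.8, -0.1, 0.0]
grip_width: 0.0366
t 26.6 tcp [0.5181 0.0411 0.2851] jaw -0.3 tilt 0.42 grip 0.0366 F [ 0.8 -0.1  0. ]
need cm [-0.22 42.11 -0.18] turn 2.7
```

```bash
python3 -m pendant '0 4 -0.2 0;0 4 -0.2 0;0 4 -0.2 0;0 4 0 1;0 4 0 1;0 4 0 0;0 4 0 0;0 3 0 0'; python3 -c "
from bench import r
from h import *
o=r.get_obs()
need(o,.5135,-.380,.28,-3)"
```

```text
clock: 27.27
tcp_pos: [0.4998, -0.283, 0.28]
orientation: [3.133, -0.068, -0.031]
contact_force: [-0.8, -0.1, -0.5]
grip_width: 0.0369
t 27.27 tcp [ 0.4998 -0.283   0.28  ] jaw -2.5 tilt 1.22 grip 0.0369 F [-0.8 -0.1 -0.5]
need cm [1.79 9.63 0.05] turn 0.5
```

```bash
python3 -m pendant '0.5 2 0 0;0.5 2 0 0;0.3 2 0 0;0 1 0 0;0 0.5 0 0;0 0 0 0;0 0 0 0'; python3 -c "
from bench import r
from h import *
o=r.get_obs()
need(o,.5135,-.380,.23,-3)"
```

```text
clock: 27.85
tcp_pos: [0.5002, -0.3684, 0.2681]
orientation: [3.133, -0.091, -0.06]
contact_force: [0.2, 1.3, -1.0]
grip_width: 0.0368
t 27.85 tcp [ 0.5002 -0.3684  0.2681] jaw -3.3 tilt 2.24 grip 0.0368 F [ 0.2  1.3 -1. ]
need cm [1.54 1.05 3.76] turn -0.3
```

```bash
cat >> h.py <<'E'
RP=Ro.from_rotvec([-3.135,-.129,-.035]).as_matrix(); PP=np.array([.5424,.2916,.0773])
# at pick the bottle was upright with its axis through the grasp point
GP=PP-RP@np.array([0,0,.015])
BOT=RP.T@(np.array([GP[0],GP[1],.005])-PP); AX=RP.T@np.array([0,0,1.])
def bottle(o):
    R=Ro.from_rotvec(o["orientation"]).as_matrix()
    b=o["tcp_pos"]+R@BOT; a=R@AX
    print("bottom",b.round(4),"lean deg",np.degrees(a[:2]).round(2)); return b
E
python3 -c "
from bench import r
from h import *
o=r.get_obs()
need(o,.5135,-.380,.23,-3); bottle(o)
import cv2
f=r.grab_frame('side'); g=r.grab_frame('top')
cv2.imwrite(f'pics/sideA.png',cv2.resize(f['color'][200:400,220:460,::-1],None,fx=3,fy=3))
cv2.imwrite(f'pics/topA.png',cv2.resize(g['color'][140:320,380:600,::-1],None,fx=3,fy=3))"
```

```text
t 27.85 tcp [ 0.5002 -0.3684  0.2681] jaw -3.3 tilt 2.24 grip 0.0368 F [ 0.2  1.3 -1. ]
need cm [1.54 1.05 3.76] turn -0.3
bottom [ 0.4954 -0.3689  0.196 ] lean deg [3.51 0.39]
```

View pics/sideA.png

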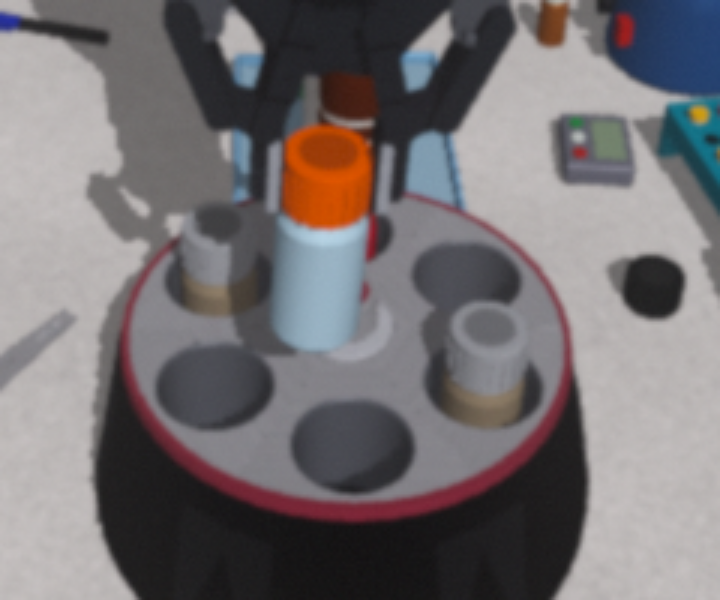

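View pics/topA.png

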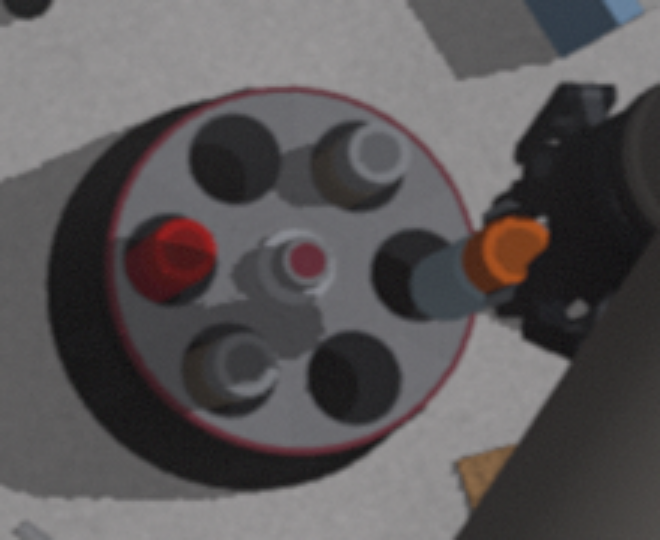

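```bash
python3 -m pendant '0.7 0.4 0 0;0.7 0.4 0 0;0.3 0.2 0 0;0 0 0 0;0 0 0 0;0 0 0 0'; python3 -c "
from bench import r
from h import *
o=r.get_obs(); b=bottle(o); t=o['tcp_pos']
need(o,t[0]+.5135-b[0],t[1]-.380-b[1],.21,-3)"
```

```text
clock: 28.45
tcp_pos: [0.5217, -0.3757, 0.2685]
orientation: [3.135, -0.078, -0.055]
contact_force: [0.9, -0.4, -0.6]
grip_width: 0.0369
bottom [ 0.5172 -0.3761  0.1964] lean deg [3.32 0.32]
t 28.45 tcp [ 0.5217 -0.3757  0.2685] jaw -2.8 tilt 2.04 grip 0.0369 F [ 0.9 -0.4 -0.6]
need cm [-0.15  0.38  5.86] turn 0.2
```

```bash
python3 -m pendant '-0.2 0.2 0.5 0;-0.1 0.2 1 0;0 0 1 0;0 0 0.8 0;0 0 0.4 0;0 0 0 0;0 0 0 0'; python3 -c "
from bench import r
from h import *
o=r.get_obs(); b=bottle(o); t=o['tcp_pos']
need(o,t[0]+.5135-b[0],t[1]-.380-b[1],.21,-3)
import cv2
f=r.grab_frame('side'); g=r.grab_frame('top')
cv2.imwrite(f'pics/sideB.png',cv2.resize(f['color'][200:400,220:460,::-1],None,fx=3,fy=3))
cv2.imwrite(f'pics/topB.png',cv2.resize(g['color'][140:320,380:600,::-1],None,fx=3,fy=3))"
```

```text
clock: 29.03
tcp_pos: [0.5151, -0.3795, 0.2263]
orientation: [3.137, -0.08, -0.059]
contact_force: [0.1, -0.7, -0.4]
grip_width: 0.0373
bottom [ 0.5104 -0.3799  0.1542] lean deg [3.46 0.23]
t 29.03 tcp [ 0.5151 -0.3795  0.2263] jaw -2.9 tilt 2.17 grip 0.0373 F [ 0.1 -0.7 -0.4]
need cm [ 0.37 -0.01  1.62] turn 0.1
```

View pics/sideB.png

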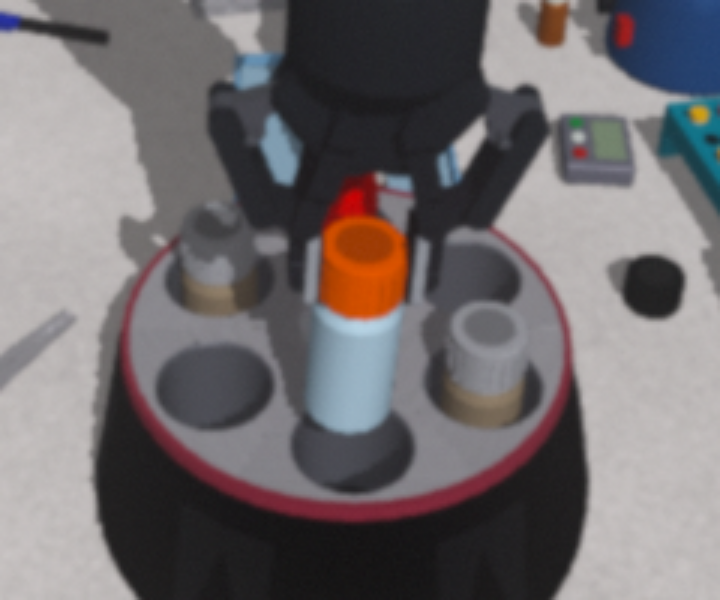

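View pics/topB.png

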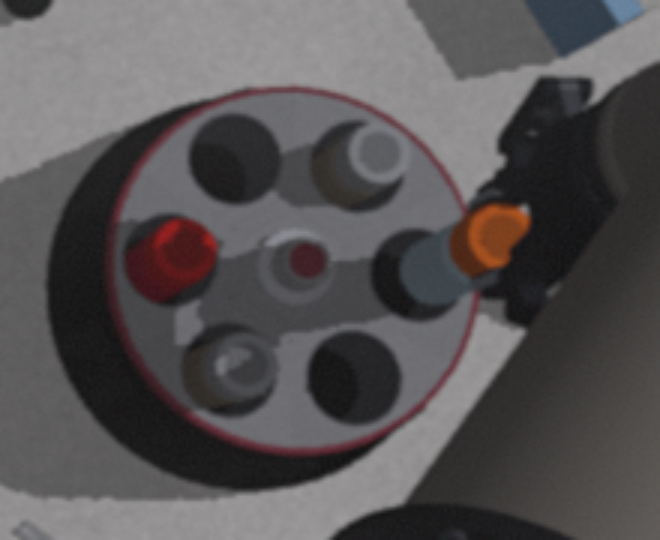

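```bash
python3 -m pendant '0.25 0 0 0;0 0 0.3 0;0 0 0.5 0;0 0 0.5 0;0 0 0.3 0;0 0 0 0;0 0 0 0'; python3 -c "
from bench import r
from h import *
o=r.get_obs(); b=bottle(o); t=o['tcp_pos']
need(o,t[0]+.513-b[0],t[1]-.380-b[1],.18,-3)"
```

```text
clock: 29.72
tcp_pos: [0.5185, -0.3801, 0.2103]
orientation: [3.135, -0.078, -0.054]
contact_force: [0.1, -0.3, -1.8]
grip_width: 0.0366
bottom [ 0.5141 -0.3806  0.1381] lean deg [3.28 0.32]
t 29.72 tcp [ 0.5185 -0.3801  0.2103] jaw -2.9 tilt 2.0 grip 0.0366 F [ 0.1 -0.3 -1.8]
need cm [-0.   -0.07  3.03] turn 0.1
```

```bash
python3 -m pendant '0 0 0.5 0;0 0 0.6 0;0 0 0.6 0;0 0 0.6 0;0 0 0.4 0;0 0 0 0;0 0 0 0'; python3 -c "
from bench import r
from h import *
o=r.get_obs(); b=bottle(o); t=o['tcp_pos']
need(o,t[0]+.513-b[0],t[1]-.380-b[1],.14,-3)"
```

```text
clock: 30.3
tcp_pos: [0.5172, -0.3801, 0.1798]
orientation: [3.136, -0.078, -0.056]
contact_force: [0.4, -0.3, -1.1]
grip_width: 0.0368
bottom [ 0.5126 -0.3805  0.1076] lean deg [3.33 0.3 ]
t 30.3 tcp [ 0.5172 -0.3801  0.1798] jaw -2.9 tilt 2.05 grip 0.0368 F [ 0.4 -0.3 -1.1]
need cm [ 0.18 -0.07  3.97] turn 0.1
```

```bash
python3 -m pendant '0.1 0 0.5 0;0 0 0.6 0;0 0 0.6 0;0 0 0.5 0;0 0 0.2 0;0 0 0 0;0 0 0 0'; python3 -c "
from bench import r
from h import *
o=r.get_obs(); b=bottle(o); t=o['tcp_pos']
need(o,t[0]+.513-b[0],t[1]-.380-b[1],.14,-3)
import cv2
f=r.grab_frame('side')
cv2.imwrite(f'pics/sideC.png',cv2.resize(f['color'][200:400,220:460,::-1],None,fx=3,fy=3))"
```

```text
clock: 30.88
tcp_pos: [0.5175, -0.3803, 0.1531]
orientation: [3.136, -0.078, -0.056]
contact_force: [-0.1, 0.2, -1.8]
grip_width: 0.0371
bottom [ 0.5129 -0.3807  0.0809] lean deg [3.33 0.3 ]
t 30.88 tcp [ 0.5175 -0.3803  0.1531] jaw -2.9 tilt 2.05 grip 0.0371 F [-0.1  0.2 -1.8]
need cm [ 0.05 -0.07  1.31] turn 0.1
```

View pics/sideC.png

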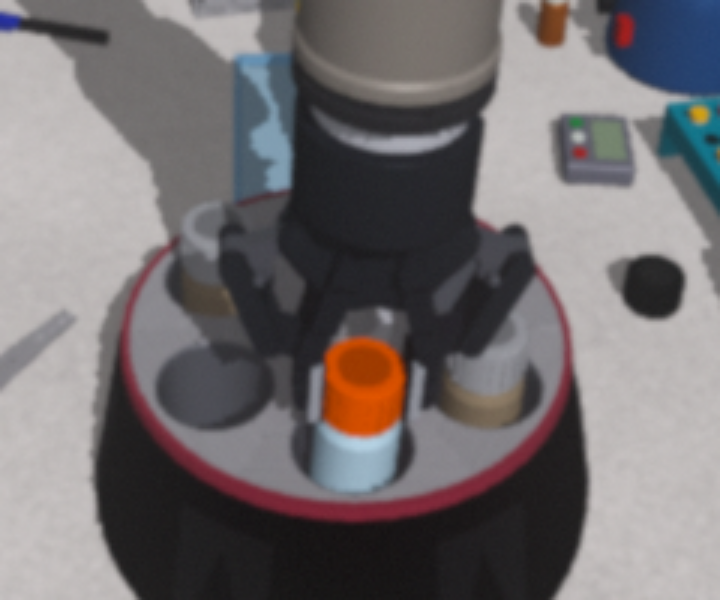

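```bash
python3 -m pendant '0 0 0.4 0;0 0 0.4 0;0 0 0.2 0;0 0 0 0;0 0 0 0'; python3 -c "
from bench import r
from h import *
o=r.get_obs(); b=bottle(o); t=o['tcp_pos']
need(o,t[0]+.513-b[0],t[1]-.380-b[1],.14,-3)"
```

```text
clock: 31.35
tcp_pos: [0.5175, -0.3806, 0.1428]
orientation: [3.135, -0.078, -0.054]
contact_force: [-0.4, -0.2, -1.4]
grip_width: 0.037
bottom [ 0.513  -0.381   0.0706] lean deg [3.26 0.34]
t 31.35 tcp [ 0.5175 -0.3806  0.1428] jaw -2.9 tilt 1.99 grip 0.037 F [-0.4 -0.2 -1.4]
need cm [ 0.   -0.11  0.28] turn 0.1
```

```bash
python3 -m pendant '0 0 0.2 0;0 0 0 0;0 0 0.1 0;0 0 0 0'; python3 -c "
from bench import r
from h import *
o=r.get_obs(); b=bottle(o); t=o['tcp_pos']
need(o,t[0]+.513-b[0],t[1]-.380-b[1],.14,-3)"
```

```text
clock: 31.68
tcp_pos: [0.5179, -0.382, 0.1418]
orientation: [3.133, -0.079, -0.05]
contact_force: [-0.1, -0.4, -0.4]
grip_width: 0.0369
bottom [ 0.5136 -0.3826  0.0696] lean deg [3.12 0.44]
t 31.68 tcp [ 0.5179 -0.382   0.1418] jaw -2.9 tilt 1.87 grip 0.0369 F [-0.1 -0.4 -0.4]
need cm [-0.07 -0.26  0.18] turn 0.1
```

```bash
python3 -m pendant '0 0 0 0;0 0 0 0;0 0 0 0;0 0 0 0;0 0 0 0;0 0 0 0' 0; python3 -m pendant '0 0 -0.5 0;0 0 -1 0;0 0 -2 0;0 0 -3 0;0 0 -3 0;0 0 -2 0;0 0 -0.5 0;0 0 0 0'; python3 -c "
from bench import r
from h import *
o=r.get_obs(); 
need(o,.557,.077,.27,0)
import cv2
f=r.grab_frame('side'); g=r.grab_frame('top')
cv2.imwrite(f'pics/sideD.png',cv2.resize(f['color'][200:400,220:460,::-1],None,fx=3,fy=3))
cv2.imwrite(f'pics/topD.png',cv2.resize(g['color'][140:320,380:600,::-1],None,fx=3,fy=3))"
```

```text
clock: 32.18
tcp_pos: [0.5183, -0.3818, 0.1415]
orientation: [3.133, -0.078, -0.049]
contact_force: [0.3, -0.4, -0.2]
grip_width: 0.0852
clock: 32.85
tcp_pos: [0.5215, -0.3812, 0.2703]
orientation: [3.133, -0.08, -0.051]
contact_force: [0.2, -0.6, -0.2]
grip_width: 0.0856
t 32.85 tcp [ 0.5215 -0.3812  0.2703] jaw -2.9 tilt 1.91 grip 0.0856 F [ 0.2 -0.6 -0.2]
need cm [  1.21 -45.94  -0.37] turn -2.9
```

View pics/sideD.png

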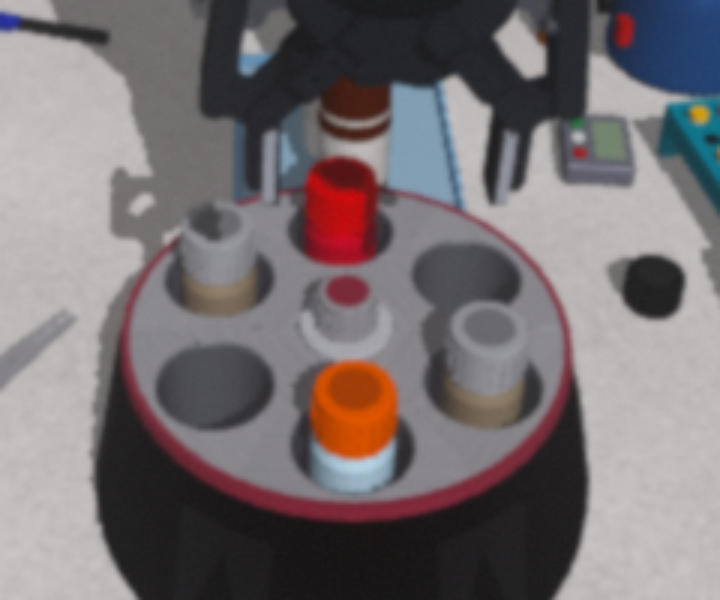

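View pics/topD.png

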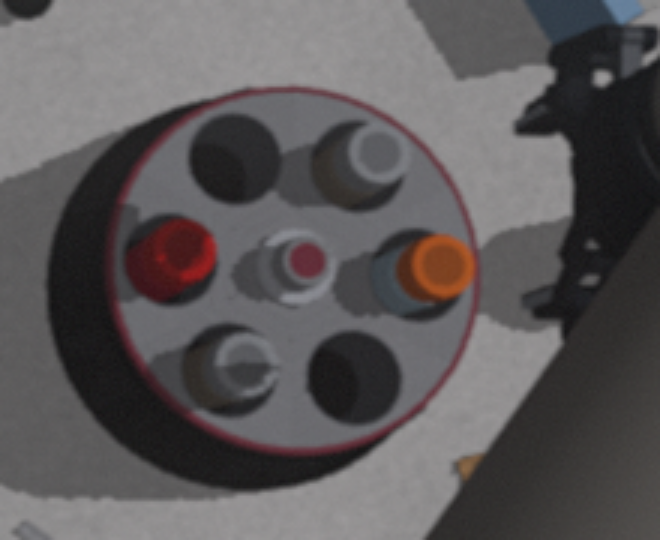

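```bash
python3 -c "
from bench import r
from h import *
f=r.grab_frame('top')
for n,(u,v) in dict(green=(421,240),white=(494,242),amber=(572,238)).items(): print(n,ray(f,(60+u/2-.25,90+v/2-.25),.17).round(4))
print('bal',ray(f,(380+(441.5)/3-.33,140+266/3-.33),.168).round(4))"
python3 -m pendant '0 -2 0 0;0 -3.5 0 0;0 -4 0 0;0.2 -4 0 0;0.2 -4 0 -1;0.2 -4 0 -1;0.2 -4 0 -1;0.2 -4 0 0'; python3 -c "
from bench import r
from h import *
o=r.get_obs()
need(o,.557,.077,.22,0)"
```

```text
green [0.5552 0.0742 0.17  ]
white [0.5522 0.0096 0.17  ]
amber [ 0.5545 -0.0596  0.17  ]
bal [ 0.5137 -0.3796  0.168 ]
clock: 33.67
tcp_pos: [0.5328, -0.0845, 0.2516]
orientation: [3.132, -0.025, -0.093]
contact_force: [1.0, 0.3, -0.0]
grip_width: 0.0851
t 33.67 tcp [ 0.5328 -0.0845  0.2516] jaw -0.9 tilt 3.42 grip 0.0851 F [ 1.   0.3 -0. ]
need cm [  2.33 -16.21   2.89] turn -0.9
```

```bash
python3 -m pendant '0.3 -2 0 0;0.3 -2.5 0 0;0.3 -2.5 0 0;0.3 -2.5 0 0;0.3 -2 0 0;0.2 -1 0 0;0 0 0 0;0 0 0 0'; python3 -c "
from bench import r
from h import *
o=r.get_obs()
need(o,.556,.076,.22,0); print(o['joints'].round(3))"
```

```text
clock: 34.33
tcp_pos: [0.543, 0.0597, 0.2368]
orientation: [3.129, 0.004, -0.129]
contact_force: [0.1, -1.1, -0.2]
grip_width: 0.085
t 34.33 tcp [0.543  0.0597 0.2368] jaw 0.1 tilt 4.74 grip 0.085 F [ 0.1 -1.1 -0.2]
need cm [ 1.44 -1.64  1.55] turn 0.1
[-0.686  0.341  0.593  1.83  -0.209  1.118 -0.009]
```

```bash
python3 -m pendant '0 0 -1.5 0;0 0 -1.5 0;0 2 -0.5 0;0 2.5 0 0;0 2.5 0 0;0 1 0 0;0 0 0 0;0 0 0 0'; python3 -c "
from bench import r
from h import *
o=r.get_obs()
need(o,.556,.076,.22,0); print(o['orientation'],o['joints'].round(3))"; python3 -m pendant '-1.5 0 0 0;-1.5 0 0 0;-1 0 0 0;0 0 0 0;0 0 0 0'; python3 -c "
from bench import r
from h import *
o=r.get_obs()
need(o,.556,.076,.22,0); print(o['orientation'],o['joints'].round(3))"
```

```text
clock: 35.0
tcp_pos: [0.5417, -0.0353, 0.2712]
orientation: [3.124, -0.019, -0.14]
contact_force: [-0.3, 1.2, 0.3]
grip_width: 0.0852
t 35.0 tcp [ 0.5417 -0.0353  0.2712] jaw -0.7 tilt 5.18 grip 0.0852 F [-0.3  1.2  0.3]
need cm [  1.74 -11.23   4.81] turn -0.7
[ 3.12408393 -0.01882257 -0.13957011] [-0.568  0.308  0.646  1.796 -0.177  1.192  0.125]
clock: 35.42
tcp_pos: [0.5001, -0.0313, 0.2734]
orientation: [3.125, -0.015, -0.143]
contact_force: [0.8, 0.1, 0.8]
grip_width: 0.0856
t 35.42 tcp [ 0.5001 -0.0313  0.2734] jaw -0.6 tilt 5.29 grip 0.0856 F [0.8 0.1 0.8]
need cm [  5.94 -10.85   4.67] turn -0.6
[ 3.12469138 -0.01477237 -0.14282165] [-0.617  0.222  0.652  1.884 -0.128  1.174  0.075]
```

```bash
python3 -m pendant '0 0 -2 0;0 0 -3 0;0 0 -3 0;0 0 -3 0;0 0 -2 0;0 0 -0.5 0;0 0 0 0;0 0 0 0'; python3 -c "
from bench import r
from h import *
o=r.get_obs()
need(o,.556,.076,.22,0); print(o['orientation'],o['joints'].round(3))"; python3 -m pendant '0 0 2 0;0 0 4 0;0 0 4 0;0 0 2 0;0 0 0 0;0 0 0 0'; python3 -c "
from bench import r
from h import *
o=r.get_obs()
need(o,.556,.076,.22,0); print(o['orientation'],o['joints'].round(3))"
```

```text
clock: 36.08
tcp_pos: [0.5157, -0.0236, 0.4117]
orientation: [3.123, -0.002, -0.146]
contact_force: [-0.7, 0.5, -0.3]
grip_width: 0.0856
t 36.08 tcp [ 0.5157 -0.0236  0.4117] jaw -0.1 tilt 5.42 grip 0.0856 F [-0.7  0.5 -0.3]
need cm [  5.78 -10.24  18.56] turn -0.1
[ 3.12327038e+00 -2.07864681e-03 -1.45975124e-01] [-0.652  0.149  0.665  1.642 -0.076  1.475  0.021]
clock: 36.58
tcp_pos: [0.5011, -0.0245, 0.2812]
orientation: [3.121, -0.001, -0.157]
contact_force: [0.0, 0.1, 0.2]
grip_width: 0.0853
t 36.58 tcp [ 0.5011 -0.0245  0.2812] jaw -0.1 tilt 5.84 grip 0.0853 F [0.  0.1 0.2]
need cm [  6.07 -10.15   5.37] turn -0.1
[ 3.12087096e+00 -6.54546932e-04 -1.57153990e-01] [-0.628  0.221  0.65   1.867 -0.123  1.202  0.066]
```

```bash
cat > st.py <<'E'
from bench import r
from h import *
o=r.get_obs(); R=Ro.from_rotvec(o["orientation"]).as_matrix()
print("  t",round(o["clock"],2),"tcp",o["tcp_pos"].round(4),"toolz mrad",(1e3*R[:2,2]).round(1),"j",o["joints"].round(2))
E
python3 st.py; python3 -m pendant '0 0 0 0;0 0 0 0;0 0 0 0;0 0 0 0;0 0 0 0;0 0 0 0;0 0 0 0;0 0 0 0' >/dev/null; python3 st.py
python3 -m pendant '0 0 0 7;0 0 0 7;0 0 0 7;0 0 0 7;0 0 0 0;0 0 0 0'>/dev/null; python3 st.py
python3 -m pendant '0 0 0 -7;0 0 0 -7;0 0 0 -7;0 0 0 -7;0 0 0 0;0 0 0 0'>/dev/null; python3 st.py
```

```text
t 36.58 tcp [ 0.5011 -0.0245  0.2812] toolz mrad [-100.5  -16.7] j [-0.63  0.22  0.65  1.87 -0.12  1.2   0.07]
  t 37.25 tcp [ 0.5047 -0.0243  0.2863] toolz mrad [-92.3 -15.5] j [-0.63  0.22  0.65  1.86 -0.12  1.21  0.07]
  t 37.75 tcp [ 0.505  -0.0244  0.2871] toolz mrad [-90.9 -14.8] j [-0.69  0.23  0.73  1.86 -0.14  1.21 -0.41]
  t 38.25 tcp [ 0.505  -0.0242  0.2872] toolz mrad [-90.7 -14.8] j [-0.63  0.22  0.65  1.86 -0.12  1.21  0.08]
```

```bash
python3 -m pendant '0 0 -4 0;0 0 -3 0;0 0 -2 0;0 0 -1 0;0 0 -0.5 0;0 0 0 0;0 0 0 0' >/dev/null; python3 st.py
python3 -m pendant '0 0 0.5 0;0 0 1 0;0 0 2 0;0 0 3 0;0 0 4 0;0 0 0 0;0 0 0 0' >/dev/null; python3 st.py
python3 -m pendant '-4 0 0 0;-2 0 0 0;-1 0 0 0;-0.5 0 0 0;-0.2 0 0 0;0 0 0 0;0 0 0 0' >/dev/null; python3 st.py
python3 -m pendant '0.5 0 0 0;1 0 0 0;2 0 0 0;4 0 0 0;0 0 0 0;0 0 0 0' >/dev/null; python3 st.py
```

```text
t 38.83 tcp [ 0.5128 -0.0228  0.3932] toolz mrad [-96.9 -15.7] j [-0.65  0.15  0.66  1.68 -0.08  1.44  0.03]
  t 39.42 tcp [ 0.4971 -0.0248  0.2766] toolz mrad [-106.8  -17.6] j [-0.63  0.22  0.65  1.88 -0.12  1.2   0.07]
  t 40.0 tcp [ 0.4217 -0.025   0.2878] toolz mrad [-108.1  -23.7] j [-0.71  0.04  0.64  2.02 -0.01  1.2  -0.07]
  t 40.5 tcp [ 0.5061 -0.0247  0.2772] toolz mrad [-108.3  -28.5] j [-0.64  0.24  0.66  1.86 -0.13  1.2   0.07]
```

```bash
python3 -m pendant '0 0 -0.5 0;0 0 -1 0;0 0 -2 0;0 0 -3 0;0 0 -4 0;0 0 0 0;0 0 0 0' >/dev/null; python3 st.py
python3 -m pendant '0 0 4 0;0 0 3 0;0 0 2 0;0 0 1 0;0 0 0.5 0;0 0 0 0;0 0 0 0' >/dev/null; python3 st.py
```

```text
t 41.08 tcp [ 0.5167 -0.0221  0.3902] toolz mrad [-107.5  -27.1] j [-0.67  0.17  0.68  1.67 -0.08  1.45  0.03]
  t 41.67 tcp [ 0.5064 -0.0253  0.29  ] toolz mrad [-92.1 -19.1] j [-0.64  0.22  0.67  1.85 -0.12  1.21  0.07]
```

```bash
python3 -m pendant '0 0 -0.5 0;0 0 -1 0;0 0 -2 0;0 0 -3 0;0 0 -4 0;0 0 0 0' >/dev/null; python3 st.py
python3 -m pendant '0 0 4 0;0 0 2.5 0;0 0 1.7 0;0 0 1 0;0 0 0.6 0;0 0 0.3 0;0 0 0 0' >/dev/null; python3 st.py
python3 -m pendant '0 0 -0.5 0;0 0 -1 0;0 0 -2 0;0 0 -3 0;0 0 -4 0;0 0 -4 0;0 0 0 0' >/dev/null; python3 st.py
python3 -m pendant '0 0 4 0;0 0 4 0;0 0 2.5 0;0 0 1.7 0;0 0 1 0;0 0 0.5 0;0 0 0.2 0;0 0 0 0' >/dev/null; python3 st.py
```

```text
t 42.17 tcp [ 0.518  -0.0238  0.4064] toolz mrad [-86.3 -18.6] j [-0.67  0.15  0.68  1.65 -0.08  1.46  0.03]
  t 42.75 tcp [ 0.5185 -0.0257  0.3165] toolz mrad [-60.4 -14.1] j [-0.65  0.2   0.67  1.81 -0.11  1.24  0.06]
  t 43.33 tcp [ 0.5278 -0.0242  0.4757] toolz mrad [-55.7 -14.1] j [-0.67  0.13  0.69  1.52 -0.07  1.57  0.02]
  t 44.0 tcp [ 0.5291 -0.0269  0.3493] toolz mrad [-27.1  -9.4] j [-0.66  0.17  0.68  1.76 -0.1   1.28  0.05]
```

```bash
python3 -m pendant '0.3 -0.7 0 0;0.5 -1.4 0 0;0.5 -2 0 0;0.4 -2 0 0;0.3 -1.6 0 0;0.2 -0.8 0 0;0 -0.3 0 0;0 0 0 0' >/dev/null; python3 st.py; python3 -c "
from bench import r
from h import *
need(r.get_obs(),.556,.0755,.2,0)"
```

```text
t 44.67 tcp [0.5578 0.0724 0.3547] toolz mrad [-15.8  -5.6] j [-0.76  0.22  0.63  1.69 -0.13  1.29 -0.1 ]
t 44.67 tcp [0.5578 0.0724 0.3547] jaw 0.2 tilt 0.96 grip 0.0853 F [-0.7  0.7 -0. ]
need cm [ 0.07 -0.39 15.47] turn 0.2
```

```bash
python3 -m pendant '0 -0.3 1.5 0;0 -0.1 2 0;0 0 2.5 0;0 0 2.5 0;0 0 2 0;0 0 1.2 0;0 0 0.6 0;0 0 0.2 0' >/dev/null; python3 st.py; python3 -c "
from bench import r
from h import *
need(r.get_obs(),.556,.0755,.139,0)"
```

```text
t 45.33 tcp [0.5586 0.0707 0.2289] toolz mrad [-7.8 -5.1] j [-0.71  0.34  0.6   1.85 -0.21  1.02 -0.03]
t 45.33 tcp [0.5586 0.0707 0.2289] jaw -0.2 tilt 0.54 grip 0.0854 F [0.1 0.1 1.2]
need cm [-0.19 -0.52  8.99] turn -0.2
```

```bash
python3 -m pendant '-0.1 -0.3 1 0;0 -0.1 1.5 0;0 0 1.5 0;0 0 1.5 0;0 0 1 0;0 0 0.5 0;0 0 0 0' >/dev/null; python3 st.py; python3 -c "
from bench import r
from h import *
need(r.get_obs(),.5565,.0755,.139,0)"
```

```text
t 45.92 tcp [0.5609 0.0745 0.1591] toolz mrad [ 1.2 -2.3] j [-0.68  0.42  0.56  1.92 -0.28  0.88  0.02]
t 45.92 tcp [0.5609 0.0745 0.1591] jaw -0.3 tilt 0.15 grip 0.0855 F [-0.8 -0.1 -1. ]
need cm [-0.44 -0.1   2.01] turn -0.3
```

```bash
python3 -m pendant '-0.3 -0.1 0.6 0;-0.1 0 0.6 0;0 0 0.4 0;0 0 0.2 0;0 0 0 0;0 0 0 0' >/dev/null; python3 st.py; python3 -c "
from bench import r
from h import *
need(r.get_obs(),.5565,.0755,.1385,0)"
```

```text
t 46.42 tcp [0.5581 0.076  0.1416] toolz mrad [ 5.  -0.9] j [-0.67  0.44  0.54  1.94 -0.3   0.83  0.03]
t 46.42 tcp [0.5581 0.076  0.1416] jaw -0.3 tilt 0.29 grip 0.0858 F [-0.1 -0.2  0.7]
need cm [-0.17  0.05  0.31] turn -0.3
```

```bash
python3 -m pendant '-0.1 0 0.25 0;0 0 0 0' >/dev/null;python3 -m pendant '0 0 0 0;0 0 0 0;0 0 0 0;0 0 0 0;0 0 0 0;0 0 0 0;0 0 0 0' 255 40; python3 st.py; python3 -m pendant '0 0 -0.4 0;0 0 -0.8 0;0 0 -1.2 0;0 0 -1.2 0;0 0 -0.8 0;0 0 -0.4 0;0 0 0 0'; python3 st.py; python3 -c "
from bench import r
from h import *
need(r.get_obs(),.537,.3416,.19,5)
import cv2
cv2.imwrite(f'pics/sideE.png',cv2.resize(r.grab_frame('side')['color'][60:300,180:500,::-1],None,fx=2,fy=2))"
```

```text
clock: 47.17
tcp_pos: [0.5572, 0.076, 0.14]
orientation: [3.141, -0.009, 0.008]
contact_force: [-1.2, -1.1, 0.2]
grip_width: 0.0373
  t 47.17 tcp [0.5572 0.076  0.14  ] toolz mrad [ 5.4 -0.1] j [-0.67  0.44  0.54  1.95 -0.3   0.83  0.03]
clock: 47.75
tcp_pos: [0.5563, 0.0756, 0.1921]
orientation: [3.14, -0.01, 0.007]
contact_force: [0.8, -0.2, -2.7]
grip_width: 0.0366
  t 47.75 tcp [0.5563 0.0756 0.1921] toolz mrad [ 4.3 -1.2] j [-0.7   0.37  0.58  1.9  -0.25  0.93 -0.02]
t 47.75 tcp [0.5563 0.0756 0.1921] jaw -0.4 tilt 0.25 grip 0.0366 F [ 0.8 -0.2 -2.7]
need cm [ -2.09 -26.59   0.17] turn -5.4
```

View pics/sideE.png

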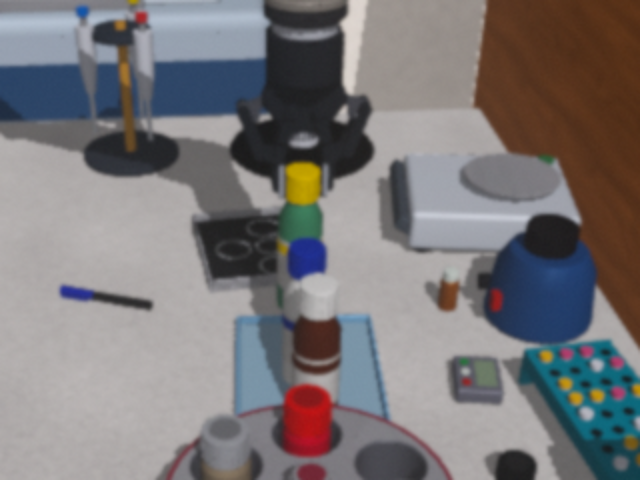

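```bash
python3 -m pendant '0 -0.7 0 0;-0.1 -1.5 0 -1;-0.2 -2.2 0 -1;-0.3 -2.5 0 -1;-0.3 -2.5 0 -1;-0.3 -2.5 0 -1;-0.2 -2.2 0 0;-0.2 -2 0 0' >/dev/null; python3 st.py;  python3 -c "
from bench import r
from h import *
need(r.get_obs(),.537,.3416,.19,5)"
```

```text
t 48.47 tcp [0.5292 0.2443 0.1876] toolz mrad [-1.1 -4.2] j [-0.94  0.41  0.51  1.85 -0.24  0.95 -0.23]
t 48.47 tcp [0.5292 0.2443 0.1876] jaw 4.8 tilt 0.25 grip 0.0369 F [ 0.8 -0.6 -3.4]
need cm [ 1.59 -9.63 -0.28] turn -0.2
```

```bash
python3 -m pendant '0.4 -1.6 0 0;0.5 -1.6 0 0;0.4 -1.6 0 0;0.2 -1.2 0 0;0 -0.8 0 0;0 -0.3 0 0;0 0 0 0;0 0 0 0' >/dev/null; python3 st.py;  python3 -c "
from bench import r
from h import *
need(r.get_obs(),.537,.3416,.15,5)"
```

```text
t 49.13 tcp [0.5319 0.3332 0.1824] toolz mrad [-8.1 -5.3] j [-1.01  0.49  0.48  1.74 -0.26  0.99 -0.33]
t 49.13 tcp [0.5319 0.3332 0.1824] jaw 5.8 tilt 0.56 grip 0.037 F [-0.1  0.4 -2.7]
need cm [ 0.62 -0.79  3.23] turn 0.8
```

```bash
python3 -m pendant '0.3 -0.4 0.6 0;0.1 -0.2 0.9 0;0 0 0.9 0;0 0 0.6 0;0 0 0.3 0;0 0 0 0;0 0 0 0' >/dev/null; python3 st.py;  python3 -c "
from bench import r
from h import *
need(r.get_obs(),.5375,.3416,.141,5)"
```

```text
t 49.72 tcp [0.5359 0.3345 0.1449] toolz mrad [-9.6 -8.3] j [-0.99  0.54  0.47  1.76 -0.29  0.93 -0.31]
t 49.72 tcp [0.5359 0.3345 0.1449] jaw 5.4 tilt 0.73 grip 0.0369 F [-0.3 -0.4 -2.4]
need cm [ 0.23 -0.69  0.38] turn 0.4
```

```bash
python3 -m pendant '0.2 -0.5 0 0;0 -0.2 0 0;0 0 0 0;0 0 0 0' >/dev/null; python3 st.py;  python3 -c "
from bench import r
from h import *
need(r.get_obs(),.5375,.3416,.140,5)"
```

```text
t 50.05 tcp [0.5379 0.3427 0.1455] toolz mrad [-8.6 -7.4] j [-1.    0.55  0.46  1.74 -0.29  0.93 -0.32]
t 50.05 tcp [0.5379 0.3427 0.1455] jaw 5.4 tilt 0.65 grip 0.0371 F [-0.1  0.2 -2.2]
need cm [-0.04  0.1   0.56] turn 0.4
```

```bash
python3 -m pendant '0 0 0.3 0;0 0 0.2 0;0 0 0 0;0 0 0 0' >/dev/null; python3 st.py;python3 -m pendant '0 0 0.15 0;0 0 0 0' ; python3 st.py;  python3 -c "
from bench import r
from h import *
need(r.get_obs(),.5375,.3416,.140,5)"
```

```text
t 50.38 tcp [0.538  0.3431 0.1407] toolz mrad [-7.7 -6.5] j [-1.    0.55  0.46  1.75 -0.29  0.92 -0.32]
clock: 50.55
tcp_pos: [0.5385, 0.3435, 0.1406]
orientation: [3.133, 0.149, -0.011]
contact_force: [-0.3, 0.3, -2.9]
grip_width: 0.037
  t 50.55 tcp [0.5385 0.3435 0.1406] toolz mrad [-6.9 -5.1] j [-1.    0.55  0.46  1.75 -0.3   0.92 -0.32]
t 50.55 tcp [0.5385 0.3435 0.1406] jaw 5.5 tilt 0.49 grip 0.037 F [-0.3  0.3 -2.9]
need cm [-0.12  0.18  0.06] turn 0.5
```

```bash
python3 -m pendant '0 0 0 0;0 0 0 0;0 0 0 0;0 0 0 0;0 0 0 0;0 0 0 0' 0; python3 -m pendant '0 0 -0.5 0;0 0 -1 0;0 0 -2 0;0 0 -2.5 0;0 0 -2 0;0 0 -1 0;0 0.5 0 0;0 1 0 0'; python3 st.py; python3 -c "
from bench import r
from h import *
need(r.get_obs(),.556,.0077,.235,0)
import cv2
cv2.imwrite(f'pics/sideF.png',cv2.resize(r.grab_frame('side')['color'][60:300,180:500,::-1],None,fx=2,fy=2))"
```

```text
clock: 51.05
tcp_pos: [0.5401, 0.3439, 0.1421]
orientation: [3.135, 0.149, -0.006]
contact_force: [0.2, -0.8, -0.8]
grip_width: 0.0854
clock: 51.72
tcp_pos: [0.5412, 0.3305, 0.239]
orientation: [3.135, 0.153, -0.006]
contact_force: [-0.0, 0.2, -0.4]
grip_width: 0.0854
  t 51.72 tcp [0.5412 0.3305 0.239 ] toolz mrad [-3.7 -2.6] j [-1.02  0.44  0.51  1.67 -0.23  1.1  -0.34]
t 51.72 tcp [0.5412 0.3305 0.239 ] jaw 5.6 tilt 0.26 grip 0.0854 F [-0.   0.2 -0.4]
need cm [-1.68 32.27  0.48] turn 5.6
```

View pics/sideF.png

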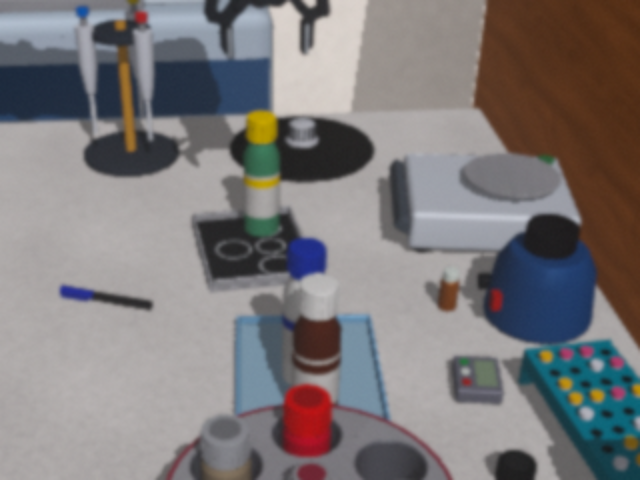

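```bash
python3 -m pendant '0 1.5 0 0;0 2.5 -0.3 1;0 3 0 1;0 3 0 1;0 3 0 1;0 3 0 1;0 3 0 0;0 2.5 0 0' >/dev/null; python3 st.py
python3 -m pendant '0.3 2 0 0;0.3 2 0 0;0.3 1.5 0 0;0.2 1 0 0;0 0.5 0 0;0 0 0 0;0 0 0 0' >/dev/null; python3 st.py
python3 -c "
from bench import r
from h import *
need(r.get_obs(),.5545,.0087,.2,0)"
```

```text
t 52.43 tcp [0.5455 0.0901 0.2362] toolz mrad [-15.9 -11.9] j [-0.77  0.32  0.61  1.86 -0.2   1.04 -0.08]
  t 53.02 tcp [ 0.5465 -0.0075  0.2337] toolz mrad [-26.3 -16.2] j [-0.63  0.32  0.65  1.88 -0.2   1.04  0.07]
t 53.02 tcp [ 0.5465 -0.0075  0.2337] jaw -2.1 tilt 1.77 grip 0.0857 F [ 0.3 -0.1 -0.4]
need cm [ 0.83 -1.71  3.32] turn -2.1
```

```bash
python3 -m pendant '0.3 -0.4 -0.5 0;0.3 -0.6 -1 0;0.2 -0.5 -2 -1;0 -0.2 -3 -1;0 0 -4 0;0 0 0 0' >/dev/null; python3 st.py
python3 -m pendant '0 0 4 0;0 0 2.5 0;0 0 2 0;0 0 1.5 0;0 0 1 0;0 0 0.6 0;0 0 0.3 0;0 0 0 0' >/dev/null; python3 st.py
python3 -c "
from bench import r
from h import *
need(r.get_obs(),.5545,.0087,.2,0)"
```

```text
t 53.52 tcp [0.5582 0.0209 0.3433] toolz mrad [-30.9 -16.6] j [-0.69  0.24  0.66  1.7  -0.14  1.28  0.01]
  t 54.18 tcp [0.5639 0.0346 0.2302] toolz mrad [-11.5  -9.2] j [-0.66  0.34  0.62  1.85 -0.22  1.03  0.07]
t 54.18 tcp [0.5639 0.0346 0.2302] jaw 1.8 tilt 0.84 grip 0.0857 F [0.1 0.  0.1]
need cm [-0.99  2.53  3.05] turn 1.8
```

```bash
python3 -m pendant '-0.3 0.6 0.5 1;-0.3 0.8 1 1;-0.2 0.6 1.2 0;0 0.3 1 0;0 0 0.5 0;0 0 0.2 0;0 0 0 0' >/dev/null; python3 st.py
python3 -c "
from bench import r
from h import *
need(r.get_obs(),.5545,.0087,.139,0)"
```

```text
t 54.77 tcp [0.5568 0.0076 0.1859] toolz mrad [-5.8 -8.2] j [-0.61  0.38  0.61  1.91 -0.26  0.93  0.11]
t 54.77 tcp [0.5568 0.0076 0.1859] jaw -0.7 tilt 0.58 grip 0.0853 F [-0.4 -0.3  0.1]
need cm [-0.21 -0.14  4.69] turn -0.7
```

```bash
python3 -m pendant '-0.2 -0.1 0.8 0;-0.1 0 1 0;0 0 1 0;0 0 0.8 0;0 0 0.4 0;0 0 0.1 0;0 0 0 0' >/dev/null; python3 st.py
python3 -c "
from bench import r
from h import *
need(r.get_obs(),.5545,.0087,.139,0)"
```

```text
t 55.35 tcp [0.5538 0.0096 0.1405] toolz mrad [-5.5 -7.9] j [-0.58  0.44  0.58  1.96 -0.31  0.84  0.15]
t 55.35 tcp [0.5538 0.0096 0.1405] jaw -0.6 tilt 0.55 grip 0.0855 F [-0.8  0.4 -0.2]
need cm [0.07 0.09 0.15] turn -0.6
```

```bash
python3 -m pendant '0 0 0.1 0;0 0 0 0;0 0 0 0;0 0 0 0;0 0 0 0;0 0 0 0;0 0 0 0;0 0 0 0' 255 40; python3 st.py; python3 -m pendant '0 0 -0.4 0;0 0 -0.8 0;0 0 -1.2 0;0 0 -1.2 0;0 0 -0.8 0;0 0 -0.4 0;0 0 0 0'; python3 st.py; python3 -m pendant '0 -0.7 0 0;-0.3 -1.5 0 -1;-0.6 -2.2 0 -1;-0.7 -2.5 0 -1;-0.7 -2.5 0 -1;-0.7 -2.5 0 0;-0.6 -2.2 0 0;-0.5 -2 0 0' >/dev/null; python3 st.py;  python3 -c "
from bench import r
from h import *
need(r.get_obs(),.4925,.2856,.19,3.3)"
```

```text
clock: 56.02
tcp_pos: [0.5544, 0.0096, 0.1403]
orientation: [3.134, -0.015, -0.006]
contact_force: [0.2, 0.2, -1.3]
grip_width: 0.0368
  t 56.02 tcp [0.5544 0.0096 0.1403] toolz mrad [-3.9 -7.5] j [-0.58  0.44  0.58  1.96 -0.31  0.84  0.15]
clock: 56.6
tcp_pos: [0.5545, 0.0097, 0.1939]
orientation: [3.134, -0.016, -0.006]
contact_force: [0.3, -0.5, -1.6]
grip_width: 0.0371
  t 56.6 tcp [0.5545 0.0097 0.1939] toolz mrad [-3.8 -7.5] j [-0.62  0.37  0.62  1.91 -0.25  0.94  0.1 ]
  t 57.27 tcp [0.5031 0.1775 0.1906] toolz mrad [-6.4 -9.9] j [-0.91  0.33  0.56  1.96 -0.21  0.92 -0.19]
t 57.27 tcp [0.5031 0.1775 0.1906] jaw 3.6 tilt 0.68 grip 0.0366 F [ 0.1  0.6 -2.1]
need cm [ -0.39 -10.86  -0.05] turn 0.3
```

```bash
python3 -m pendant '0 -1.7 0 0;0 -1.7 0 0;0 -1.7 0 0;0 -1.3 0 0;0 -0.8 0 0;0 -0.3 0 0;0 0 0 0;0 0 0 0' >/dev/null; python3 st.py;  python3 -c "
from bench import r
from h import *
need(r.get_obs(),.4925,.2856,.15,3.3)"
```

```text
t 57.93 tcp [0.4873 0.2697 0.1853] toolz mrad [-15.7 -11.2] j [-1.03  0.38  0.52  1.9  -0.22  0.94 -0.32]
t 57.93 tcp [0.4873 0.2697 0.1853] jaw 4.8 tilt 1.1 grip 0.0369 F [ 0.4  0.  -2.2]
need cm [ 0.71 -1.57  3.5 ] turn 1.5
```

```bash
python3 -m pendant '0.3 -0.7 0.6 0;0.2 -0.5 0.9 1;0.1 -0.2 0.9 0;0 0 0.7 0;0 0 0.3 0;0 0 0 0;0 0 0 0' >/dev/null; python3 st.py;  python3 -c "
from bench import r
from h import *
need(r.get_obs(),.494,.286,.141,3.3)"
```

```text
t 58.52 tcp [0.493  0.2804 0.1462] toolz mrad [-16.9 -14. ] j [-1.01  0.45  0.5   1.91 -0.27  0.88 -0.32]
t 58.52 tcp [0.493  0.2804 0.1462] jaw 3.3 tilt 1.26 grip 0.0372 F [-0.4 -0.  -1.7]
need cm [ 0.14 -0.56  0.51] turn 0.0
```

```bash
python3 -m pendant '0.1 -0.45 0 0;0 -0.1 0 0;0 0 0.1 0;0 0 0.2 0;0 0 0.1 0;0 0 0 0;0 0 0 0' >/dev/null; python3 st.py;  python3 -c "
from bench import r
from h import *
need(r.get_obs(),.494,.286,.1405,3.3)"
```

```text
t 59.1 tcp [0.4944 0.2865 0.1429] toolz mrad [-15.3 -12.5] j [-1.02  0.46  0.5   1.9  -0.27  0.87 -0.32]
t 59.1 tcp [0.4944 0.2865 0.1429] jaw 3.3 tilt 1.13 grip 0.0369 F [-0.1 -0.4 -1.8]
need cm [-0.04  0.04  0.24] turn -0.0
```

```bash
python3 -m pendant '0 0 0.2 0;0 0 0 0;0 0 0.1 0;0 0 0 0' ; python3 st.py;python3 -m pendant '0 0 0 0;0 0 0 0;0 0 0 0;0 0 0 0;0 0 0 0;0 0 0 0' 0; python3 -m pendant '0 0 -0.5 0;0 0 -1 0;0 0 -2 0;0 0 -2.5 0;0 0 -2.5 0;0 0 -1.5 0;0 0.5 -0.5 0;0 1 0 0'; python3 st.py; python3 -c "
from bench import r
from h import *
need(r.get_obs(),.5565,-.062,.235,0)
import cv2
cv2.imwrite(f'pics/sideG.png',cv2.resize(r.grab_frame('side')['color'][60:300,180:500,::-1],None,fx=2,fy=2))"
```

```text
clock: 59.43
tcp_pos: [0.4949, 0.2867, 0.1407]
orientation: [3.129, 0.09, -0.023]
contact_force: [0.5, 0.2, -1.9]
grip_width: 0.0369
  t 59.43 tcp [0.4949 0.2867 0.1407] toolz mrad [-14.4 -11.3] j [-1.01  0.46  0.49  1.9  -0.28  0.87 -0.32]
clock: 59.93
tcp_pos: [0.4957, 0.287, 0.1413]
orientation: [3.13, 0.089, -0.02]
contact_force: [0.3, 1.0, -0.9]
grip_width: 0.0856
clock: 60.6
tcp_pos: [0.4976, 0.2738, 0.2549]
orientation: [3.13, 0.093, -0.02]
contact_force: [0.1, -0.3, -0.7]
grip_width: 0.0852
  t 60.6 tcp [0.4976 0.2738 0.2549] toolz mrad [-12.5 -10.4] j [-1.05  0.31  0.56  1.81 -0.18  1.09 -0.37]
t 60.6 tcp [0.4976 0.2738 0.2549] jaw 3.4 tilt 0.93 grip 0.0852 F [ 0.1 -0.3 -0.7]
need cm [ 3.92 33.85  2.26] turn 3.4
```

View pics/sideG.png

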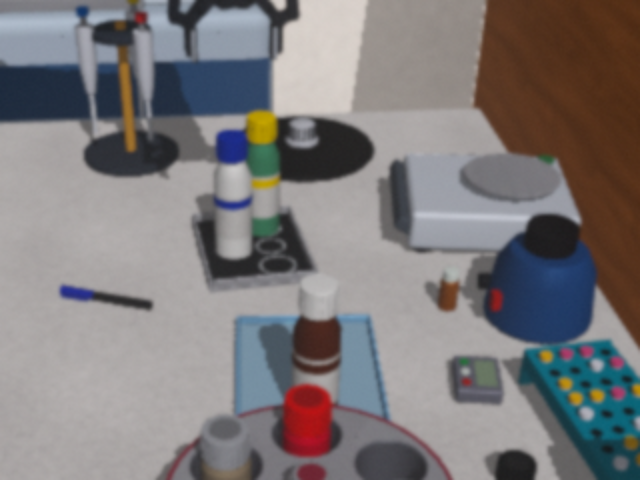

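White stands upright on its ring at (232,195). Amber is the last one.

```bash
python3 -m pendant '0.2 1.5 -0.3 0;0.4 2.5 -0.3 1;0.5 3 0 1;0.5 3 0 1;0.5 3 0 0;0.5 3 0 0;0.5 3 0 0;0.4 2.5 0 0' >/dev/null; python3 st.py
python3 -m pendant '0.3 2.2 0 0;0.3 2 0 0;0.3 1.5 0 0;0.2 1 0 0;0 0.5 0 0;0 0 0 0;0 0 0 0' >/dev/null; python3 st.py
python3 -c "
from bench import r
from h import *
need(r.get_obs(),.556,-.0605,.2,0)"
```

```text
t 61.32 tcp [0.5321 0.041  0.2558] toolz mrad [-26.2 -18.2] j [-0.75  0.27  0.67  1.88 -0.17  1.08 -0.01]
  t 61.9 tcp [ 0.5347 -0.0539  0.2514] toolz mrad [-39.6 -23.8] j [-0.6   0.29  0.71  1.87 -0.18  1.09  0.16]
t 61.9 tcp [ 0.5347 -0.0539  0.2514] jaw -1.0 tilt 2.65 grip 0.0854 F [-0.5 -0.5  0.3]
need cm [2.34 0.5  5.07] turn -1.0
```

Correct the tilt with one gentle-up, brisk-down cycle.

```bash
python3 -m pendant '0.4 0.1 -0.5 0;0.6 0.1 -1 0;0.5 0 -2 0;0 0 -3 0;0 0 -4 0;0 0 -3 0;0 0 0 0' >/dev/null; python3 st.py
python3 -m pendant '0 0 4 0;0 0 4 0;0 0 2.5 0;0 0 1.7 0;0 0 1 0;0 0 0.5 0;0 0 0.2 0;0 0 0 0' >/dev/null; python3 st.py
python3 -c "
from bench import r
from h import *
need(r.get_obs(),.556,-.0605,.2,0)"
```

```text
t 62.48 tcp [ 0.5568 -0.0472  0.393 ] toolz mrad [-44.6 -24.4] j [-0.64  0.23  0.74  1.62 -0.12  1.4   0.11]
  t 63.15 tcp [ 0.5604 -0.0436  0.2583] toolz mrad [-26.  -21.8] j [-0.6   0.33  0.7   1.82 -0.21  1.1   0.18]
t 63.15 tcp [ 0.5604 -0.0436  0.2583] jaw 0.3 tilt 1.95 grip 0.0855 F [0.5 0.  0. ]
need cm [-0.29  1.56  5.87] turn 0.3
```

```bash
python3 -m pendant '0 0.2 -0.5 0;0 0.4 -1 0;0 0.4 -2 0;0 0.2 -3 0;0 0 -4 0;0 0 0 0' >/dev/null; python3 st.py
python3 -m pendant '0 0 4 0;0 0 3 0;0 0 2.2 0;0 0 1.6 0;0 0 1.2 0;0 0 0.8 0;0 0 0.4 0;0 0 0.2 0' >/dev/null; python3 st.py
python3 -c "
from bench import r
from h import *
need(r.get_obs(),.556,-.0605,.2,0)"
```

```text
t 63.65 tcp [ 0.5647 -0.0562  0.3755] toolz mrad [-20.1 -22.3] j [-0.62  0.24  0.74  1.65 -0.14  1.34  0.14]
  t 64.32 tcp [ 0.5734 -0.0642  0.2561] toolz mrad [ 13.8 -18.5] j [-0.56  0.33  0.7   1.81 -0.23  1.06  0.22]
t 64.32 tcp [ 0.5734 -0.0642  0.2561] jaw 0.0 tilt 1.32 grip 0.0854 F [0.7 0.3 1. ]
need cm [-1.82 -0.47  5.58] turn 0.0
```

```bash
python3 -m pendant '-0.6 -0.2 0.5 0;-0.6 -0.2 1 0;-0.4 0 1.4 0;0 0 1.4 0;0 0 1 0;0 0 0.5 0;0 0 0 0' >/dev/null; python3 st.py
python3 -c "
from bench import r
from h import *
need(r.get_obs(),.556,-.0605,.139,0)"
```

```text
t 64.9 tcp [ 0.5581 -0.0604  0.1976] toolz mrad [ 21.  -16.7] j [-0.54  0.37  0.67  1.92 -0.27  0.93  0.25]
t 64.9 tcp [ 0.5581 -0.0604  0.1976] jaw 0.0 tilt 1.54 grip 0.0855 F [ 0.   0.3 -0.1]
need cm [-0.33 -0.09  5.85] turn 0.0
```

```bash
python3 -m pendant '-0.2 0 0.6 0;-0.1 0 1 0;-0.1 0 1.2 0;-0.1 0 1.2 0;0 0 0.8 0;0 0 0.4 0;0 0 0 0' >/dev/null; python3 st.py
python3 -c "
from bench import r
from h import *
need(r.get_obs(),.556,-.0605,.139,0)"
```

```text
t 65.48 tcp [ 0.5554 -0.0613  0.1428] toolz mrad [ 24.9 -16.6] j [-0.5   0.44  0.63  1.97 -0.33  0.81  0.31]
t 65.48 tcp [ 0.5554 -0.0613  0.1428] jaw 0.1 tilt 1.71 grip 0.0858 F [ 0.2  0.1 -0.3]
need cm [ 0.05 -0.09  0.38] turn 0.1
```

```bash
python3 -m pendant '0 0 0.3 0;0 0 0 0;0 0 0 0' >/dev/null;python3 -m pendant '0 0 0 0;0 0 0 0;0 0 0 0;0 0 0 0;0 0 0 0;0 0 0 0;0 0 0 0' 255 40; python3 st.py; python3 -m pendant '0 0 -0.4 0;0 0 -0.8 0;0 0 -1.2 0;0 0 -1.2 0;0 0 -0.8 0;0 0 -0.4 0;0 0 0 0'; python3 st.py; python3 -m pendant '0 -0.7 0 0;0 -1.5 0 -1;0 -2.2 0 -1;0 -2.5 0 -1;0 -2.5 0 0;0 -2.5 0 0;0 -2.5 0 0;0 -2.5 0 0' >/dev/null; python3 st.py;  python3 -c "
from bench import r
from h import *
need(r.get_obs(),.5482,.2417,.19,3.2)"
```

```text
clock: 66.32
tcp_pos: [0.5567, -0.0616, 0.1418]
orientation: [3.125, 0.001, 0.043]
contact_force: [0.4, -0.7, 0.0]
grip_width: 0.0366
  t 66.32 tcp [ 0.5567 -0.0616  0.1418] toolz mrad [ 27.7 -16. ] j [-0.5   0.44  0.63  1.97 -0.33  0.81  0.31]
clock: 66.9
tcp_pos: [0.5547, -0.0608, 0.1943]
orientation: [3.125, 0.0, 0.042]
contact_force: [-0.3, -0.3, -2.3]
grip_width: 0.0368
  t 66.9 tcp [ 0.5547 -0.0608  0.1943] toolz mrad [ 27.  -16.2] j [-0.55  0.36  0.68  1.93 -0.27  0.91  0.26]
  t 67.57 tcp [0.545  0.116  0.1889] toolz mrad [ 23.9 -18.4] j [-0.83  0.37  0.63  1.93 -0.24  0.9  -0.04]
t 67.57 tcp [0.545  0.116  0.1889] jaw 3.0 tilt 1.73 grip 0.0368 F [ 0.8  0.8 -2.1]
need cm [  0.98 -12.53  -0.33] turn -0.2
```

```bash
python3 -m pendant '0.3 -2 0 0;0.3 -2 0 0;0.3 -1.8 0 0;0.1 -1.3 0 0;0 -0.7 0 0;0 -0.3 0 0;0 0 0 0;0 0 0 0' >/dev/null; python3 st.py;  python3 -c "
from bench import r
from h import *
need(r.get_obs(),.548,.2417,.155,3.2)"
```

```text
t 68.23 tcp [0.5423 0.2178 0.1822] toolz mrad [ 14.7 -17.8] j [-0.95  0.42  0.59  1.86 -0.26  0.93 -0.17]
t 68.23 tcp [0.5423 0.2178 0.1822] jaw 4.3 tilt 1.32 grip 0.0371 F [ 0.2  0.2 -2.3]
need cm [ 0.72 -2.39  2.68] turn 1.1
```

```bash
python3 -m pendant '0.3 -0.9 0.2 0;0.2 -0.9 0.6 1;0.1 -0.4 0.8 0;0 0 0.6 0;0 0 0.3 0;0 0 0 0;0 0 0 0' >/dev/null; python3 st.py;  python3 -c "
from bench import r
from h import *
need(r.get_obs(),.549,.2417,.1415,3.2)"
```

```text
t 68.82 tcp [0.548  0.2372 0.1534] toolz mrad [ 13.7 -19.9] j [-0.95  0.48  0.57  1.85 -0.3   0.89 -0.2 ]
t 68.82 tcp [0.548  0.2372 0.1534] jaw 2.8 tilt 1.39 grip 0.037 F [ 1.1 -0.2 -2.3]
need cm [ 0.1  -0.47  1.19] turn -0.4
```

```bash
python3 -m pendant '0.1 -0.35 0.3 0;0 -0.1 0.3 0;0 0 0.3 0;0 0 0.1 0;0 0 0 0;0 0 0 0' >/dev/null; python3 st.py;  python3 -c "
from bench import r
from h import *
need(r.get_obs(),.549,.2417,.1415,3.2)"
```

```text
t 69.32 tcp [0.5494 0.2411 0.1427] toolz mrad [ 14.2 -19.8] j [-0.95  0.5   0.56  1.86 -0.31  0.87 -0.2 ]
t 69.32 tcp [0.5494 0.2411 0.1427] jaw 2.8 tilt 1.4 grip 0.0371 F [-0.6 -0.4 -1.4]
need cm [-0.04 -0.06  0.12] turn -0.4
```

```bash
python3 -m pendant '0 0 0.15 0;0 0 0 0' ; python3 st.py;python3 -m pendant '0 0 0 0;0 0 0 0;0 0 0 0;0 0 0 0;0 0 0 0;0 0 0 0' 0; python3 -m pendant '0 0 -0.5 0;0 0 -1 0;0 0 -2 0;0 0 -2.5 0;0 0 -2.5 0;0 1 -1 0;0 2 0 0;0 3 0 0'; python3 -m pendant '0 3 0 0;0 3 0 0;0 3 0 0;0 3 0 0;0 3 0 0;0 2 0 0;0 0 0 0;0 0 0 0'; python3 -c "
from bench import r
import cv2
cv2.imwrite(f'pics/sideH.png',cv2.resize(r.grab_frame('side')['color'][60:300,180:500,::-1],None,fx=2,fy=2))
g=r.grab_frame('top')['color'][:,:,::-1]
cv2.imwrite('pics/top_end.png',g)
cv2.imwrite('pics/topH.png',cv2.resize(g[190:295,90:230],None,fx=5,fy=5,interpolation=cv2.INTER_CUBIC))"
```

```text
clock: 69.48
tcp_pos: [0.55, 0.2412, 0.142]
orientation: [3.121, 0.075, 0.023]
contact_force: [-0.1, -0.1, -2.2]
grip_width: 0.0369
  t 69.48 tcp [0.55   0.2412 0.142 ] toolz mrad [ 15.4 -19. ] j [-0.95  0.5   0.56  1.86 -0.31  0.87 -0.19]
clock: 69.98
tcp_pos: [0.5514, 0.2415, 0.1434]
orientation: [3.123, 0.074, 0.028]
contact_force: [0.3, 0.3, -0.2]
grip_width: 0.0855
clock: 70.65
tcp_pos: [0.5518, 0.1882, 0.2471]
orientation: [3.124, 0.091, 0.029]
contact_force: [1.0, 0.4, 0.0]
grip_width: 0.0856
clock: 71.32
tcp_pos: [0.5595, -0.0027, 0.2543]
orientation: [3.125, 0.072, 0.037]
contact_force: [0.2, 0.3, -0.4]
grip_width: 0.0854
```

View pics/sideH.png

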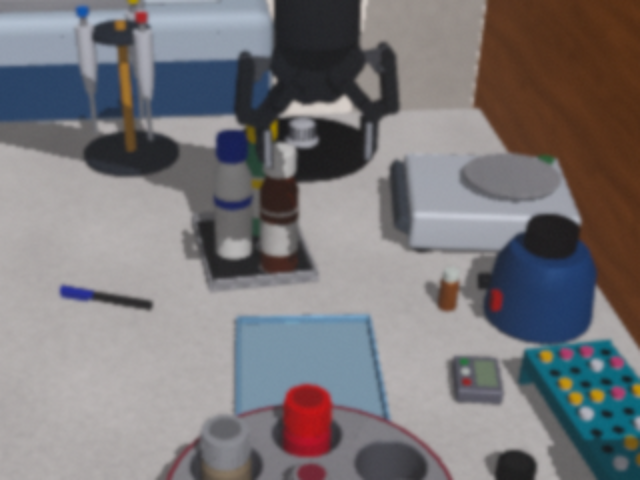

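View pics/topH.png

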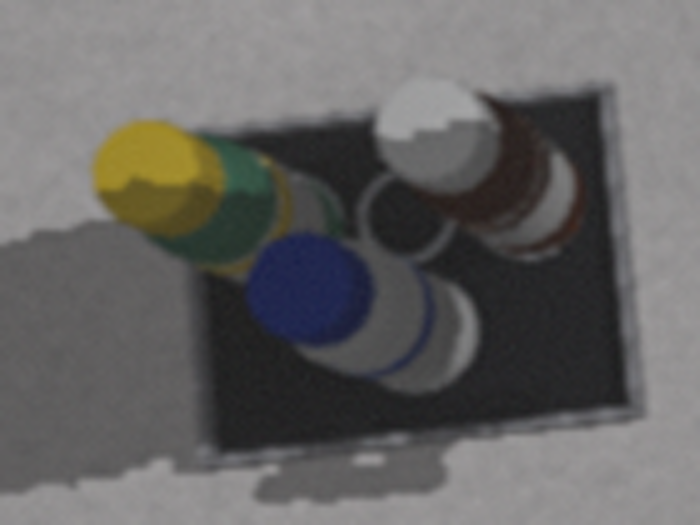

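```bash
python3 -c "
import cv2
from bench import r
g=cv2.imread('pics/top_end.png')
s=r.grab_frame('side')['color'][:,:,::-1]
a=cv2.resize(g[150:310,390:550],(480,480)); b=cv2.resize(s[240:400,250:410],(480,480)) if 0 else cv2.resize(s[240:400,250:420],(300,480))
import numpy as np
cv2.imwrite('pics/rot.png',np.hstack([a,b]))"
```

```text
(no output)
```

View pics/rot.png

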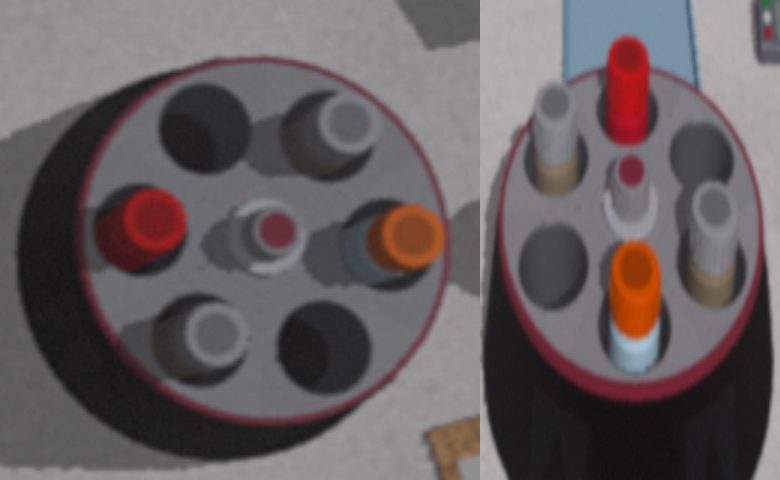

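The balance bottle, with its orange cap at (410,237), stands opposite the red sample at (152,220). The other rotor bottles have not moved, so I'm handing in.

```bash
python3 -c "
from bench import r
print(r.hand_in())"
```

```text
the job is handed in; nothing more can be done
None
```

The job is done and handed in at about 71 s of the 147 s allowed. No verdict is reported, so what follows is from my own last checks.

**What I did:** I moved the amber, white and green bottles by their caps to the spill tray. I then lowered the balance bottle into the cavity opposite the red sample and put the tall bottles back in the order green, white, amber.

**Last checks:**
- **Tall bottles:** all three stand upright on the steel tray. In the top view their caps are within about 3 mm of where they started.
- **Balance bottle:** its cap was at (0.514, -0.380), within about 1 mm of the cavity centre I worked out from the first picture. It stands upright and was still in place in the last picture.
- **Rotor bottles:** the sample and both pair bottles look unmoved.
- **Gripper:** it is open and clear in the air at 0.25 m.

**What went wrong or disagreed:**
- **Tool tilt:** the tool's tilt drifted during fast moves, to about 6° at worst, with the gripper empty. I brought it back under 2° before re-gripping the tall bottles. The balance bottle went in leaning about 3° and stood up straight once let go.
- **Amber on the spill tray:** I pressed it down a few times more than needed, and it slid about 2–6 mm there before release.
- **Camera views:** at the start, the side view put the tall bottles 3–5 mm lower in y than the top view. I used the top view, and the first gripped bottle agreed with it to about 2 mm.

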